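# Nest the measuring beakers in the supply carrier and hold the carrier up level

### The arm

A 6-joint arm with a two-finger parallel gripper is mounted at the origin on the work surface. World frame = base frame: x ahead of the robot, y to its left, z up, the work surface at z = 0. Lengths are in m, angles in rad, forces in N, time in s.
With the tool pointing down it reaches from about 0.3 to 0.775 m from the base axis. Payload 14.6 kg.
Tool frame: the origin (TCP) lies at the very end of the fingers, on their centre line; the grasp point (between the pads) lies 19 mm behind it; z points along the fingers, y is the direction in which the jaws open and shut (so a half turn about z gives the same grasp; the last joint's range is limited). The gripper opens to 94 mm and grips with 3 to 60 N. Pads are 16 mm wide; open, the fingers measure 119 mm over their backs; the gripper's body (75 mm by 177 mm) begins 78 mm behind the grasp point.
Start: joints at [1.115, 0.3, 1.521, -0, 1.321, -0.067], TCP at [0.208, 0.509, 0.205] pointing down, gripper open.
Joint ranges: [-3.03, 3.03], [-0.79, 2.21], [0.23, 2.52], [-1.04, 4.18], [0, 3.07], [-2.55, 2.55]. Speed limits (rad/s): [2.22, 2.22, 2.57, 3.14, 3.14, 3.14].

### API

Orientations are given as [roll, pitch, yaw] about the fixed x, y, z axes, in that order (R = Rz(yaw) Ry(pitch) Rx(roll)).
In Python, from station import ctrl, vision, ticket gives the robot as it stands.
- The arm moves only by the tool step_arm, never from a script. Its argument "steps" is a list of rows, each an object of numbers: "x", "y", "z": the shift along the tool's x, y, z in m; "ax", "ay", "az": the turn, a rotation vector about the tool's x, y, z in degrees; "claw": the finger opening in m, from 0 to 0.094. A call has 1 to 5 rows; each row shifts and turns the pose as measured when the row begins, along the tool's axes as they then stand; what a row does not reach is not made up. A row lasts 1/12 s, in which the tool goes at most 41.7 mm and 7.16 degrees, less where a joint would pass 70% of its speed; a pose out of reach is approached as far as the arm can. A call with a gripper value outside its range is refused whole. The fingers move at their own pace and stop on an object; "grip_force" is the grip in N (left out, the last holds). Time passes only in rows, so rows that do not move let the fingers close. It gives the time, the measured TCP pose, the force and the opening at its end, in the units of the state.
- ctrl.get_obs(): the state, without advancing time (a new reading comes with each control period).
- vision.camera(name): name is "side" or "top" or "wrist"; returns (picture, depth): 420x560x3 uint8, red, green, blue; 420x560 float32, m along the optical axis (not along the pixel's ray), 0 where there is no reading.
- vision.camera_params(name): a dict with "fov_y" (degrees; the focal length in pixels is half the picture's height over the tangent of half this angle, whatever the lens; pixels are square), "cx", "cy" (the principal point, pixels), "k1" (the pictures are not rectified: a ray, as slopes to the right and down, at radius r is drawn at 1 + k1 r^2 times it, then the intrinsics apply), "origin" and "attitude" of the camera in the world; the wrist camera has in their place "mount" (4x4, takes a point from camera to tool coordinates, whose origin is the TCP and whose axes are the flange's). Camera axes: x right, y up, looking along -z (the intrinsics and any distortion apply to the point x, -y, -z); pixel columns grow to the right and rows downward; lengths in m; the calibration is good to about 2 mm. A picture is of the moment at which its call begins: read the wrist's pose just before it. camera_params takes no time and is no camera call.
- ticket.hand_in(): hands the job in, once; it reports no verdict.
The state is a dict: "time_s": time; "qpos": joint angles; "joint_vel": joint speeds; "tau": joint torques, N m; "ee_pos": TCP position; "eef_rot": TCP orientation; "force": force on the tool from outside, world axes, zero at the start; "moment": the same for the moment, N m; "grip_width": finger opening in m.
Only numpy, scipy, OpenCV 4.12 (cv2) and the standard library are available. Lean on these libraries where they do the work, as an engineer would, in place of code of your own. Each camera call takes 0.05 s, during which the arm holds its last target.

### The job

Pack the carrier for the outreach round: with the carrier standing on the bench, nest the beakers in size order in the large one already standing in it (medium seated inside the large, small seated inside the medium). Then pick the loaded carrier up by its handle, keeping it level so that nothing inside tips over, and finish still holding it still and level about 10 cm clear of the bench, ready for a colleague to take: do not put it down or let go. Leave the bottle, the glove carton and the blue bin on the bench alone.

Things in the scene. Friction and masses are not known exactly. Their poses are not given: they have to be found in the camera images.
- carrier: Grey moulded carrier (caddy), loose, 230 mm (x) by 290 mm (y), 0.4 kg empty, up to 0.9 packed. Origin: centre of underside, z up. Floor 4 mm thick, walls 70 high; an 8 mm spine along y divides it, with the handle above on posts at y = +-92. The large beaker is in the +x side, fixed packets beside it; carton and green bottle ride in the -x side. Packed it balances within 10 mm of mid-handle.
- carrier_handle (a point): Middle of the handle bar, 172 mm above the carrier's underside. The bar is 26 mm wide (carrier x), 26 mm high, flat-sided and straight along carrier y, with 89 mm of open space below it and 160 mm between the posts; grip the black sleeve on its middle 130 mm, fingers closing along carrier x.
- beaker_large: White measuring beaker, largest of three, standing in a moulded ring on the carrier's floor at carrier x = +70, y = 0 mm, underside 4 mm up. Origin: centre of underside, z along its axis. 84 mm high, rim 69 mm outside, 64 mm inside diameter; four ribs inside carry the medium beaker's foot 32 mm above this origin. Nesting clearance about 4 mm all round.
- beaker_medium: Yellow measuring beaker, loose, upright, 45 g, 78 mm high. Origin: centre of underside, z along its axis. The top 26 mm is a straight grip band, 56 mm outside, 51 mm inside diameter; below it tapers to 46 mm at the foot. Seated in the large one, the band stands 26 mm proud of the large rim; its own ribs carry the small beaker's foot 30 mm above this origin.
- beaker_small: Blue measuring beaker, loose, upright, 30 g, 72 mm high. Origin: centre of underside, z along its axis. The top 24 mm is a straight grip band of 44 mm outside diameter; below it tapers to 34 mm at the foot. Seated in the medium one, the band stands 24 mm proud of the medium rim, its top 138 mm above the carrier's underside.
- gauze_carton: White and green carton riding loose in the carrier, 72 x 105 x 56 mm high. Origin at the centre of its underside.
- spray_refill: Green capped bottle standing loose in the carrier, 54 mm diameter, 115 mm high. Origin at the centre of its underside.
- amber_bottle: Amber bottle with white cap standing on the bench near the beakers, 58 mm diameter, 125 mm high; not part of the job. Origin at the centre of its underside.
- glove_carton: White and blue glove carton on the bench, 120 x 230 x 66 mm high; not part of the job. Origin at the centre of its underside.
- stock_bin: Blue open stock bin with packets on the bench, 100 x 160 x 75 mm high; not part of the job. Origin at the centre of its underside.
Mind the look-alikes: they are no part of the job. What is meant by the beaker_small is not orange, and is the smaller of those in its own colour.

How it is judged:
On the way:
1. With the carrier standing on the bench, the medium beaker is seated in the large one and the small one in the medium one, both let go (horizontal distance between beaker_medium and beaker_large below 0.011 m and z of beaker_medium in the frame of beaker_large between 0.028 and 0.037 m and angle between the z axis of beaker_medium and the z axis of beaker_large, either way round below 0.14 rad and horizontal distance between beaker_small and beaker_medium below 0.011 m and z of beaker_small in the frame of beaker_medium between 0.026 and 0.035 m and angle between the z axis of beaker_small and the z axis of beaker_medium, either way round below 0.14 rad and z of beaker_large in the frame of carrier below 0.012 m and x of beaker_large in the frame of carrier between 0.06 and 0.08 m and height (world z) of carrier below 0.01 m and contact force between the fingers and beaker_medium below 0.1 N and contact force between the fingers and beaker_small below 0.1 N), for 0.2 s.
At the end, for the whole second after the job is handed in: Carrier held by the fingers, underside 60 to 160 mm up, within 5 degrees of level, still (30 mm/s, 0.2 rad/s); large beaker in its ring, medium seated in large, small in medium (axes within 11 mm and 8 degrees, height within 4 mm); carton and green bottle upright in their side (horizontal distance between beaker_medium and beaker_large below 0.011 m and z of beaker_medium in the frame of beaker_large between 0.028 and 0.037 m and angle between the z axis of beaker_medium and the z axis of beaker_large, either way round below 0.14 rad and horizontal distance between beaker_small and beaker_medium below 0.011 m and z of beaker_small in the frame of beaker_medium between 0.026 and 0.035 m and angle between the z axis of beaker_small and the z axis of beaker_medium, either way round below 0.14 rad and z of beaker_large in the frame of carrier below 0.012 m and x of beaker_large in the frame of carrier between 0.06 and 0.08 m and z of gauze_carton in the frame of carrier between -0.01 and 0.03 m and x of gauze_carton in the frame of carrier between -0.115 and 0 m and angle between the z axis of each of gauze_carton, spray_refill and the z axis of carrier, either way round below 0.25 rad and z of spray_refill in the frame of carrier between -0.01 and 0.03 m and x of spray_refill in the frame of carrier between -0.115 and 0 m and height (world z) of carrier between 0.06 and 0.16 m and angle between carrier's own z axis and vertical below 0.087 rad and linear speed of carrier below 0.03 m/s and angular speed of carrier below 0.2 rad/s and contact force between the fingers and carrier above 3 N); the arm keeps its last pose, push and grip.
It fails at once if the carrier is tilted by more than 12 degrees (angle between carrier's own z axis and vertical above 0.21 rad).
It fails at once if the amber bottle is moved or tipped (distance of amber_bottle from where it was at the start of the episode above 0.03 m or angle between amber_bottle's own z axis and vertical above 0.3 rad).
It fails at once if the glove carton is moved or tipped (distance of glove_carton from where it was at the start of the episode above 0.03 m or angle between glove_carton's own z axis and vertical above 0.3 rad).
It fails at once if the stock bin is moved or tipped (distance of stock_bin from where it was at the start of the episode above 0.03 m or angle between stock_bin's own z axis and vertical above 0.3 rad).
It fails at once if the carton or the green bottle in the carrier tips over (angle between any of gauze_carton, spray_refill's own z axis and vertical above 0.5 rad).
It also fails if it takes over 69 s, if anything falls off the work surface, if the arm or the gripper's body presses on something with over 40 N, if the wrist force passes 120 N, or if a joint passes its speed limit or range.

## Working session

There is one attempt and no reset: what is moved stays moved. The work goes in short steps, Python scripts to look and compute and a tool call to move; the robot and the scene stay as the last step left them, time stands still between calls to the robot, and variables do not carry over. Pictures are saved under pics/ and viewed, and the job is handed in when it is done.

Besides the shell and the picture viewer there is one more tool, called after "Request:" as a command line: name --argument value ..., lists and objects as JSON in quotes. step_arm: Moves the arm, as the interface text tells. Its arguments: {"type":"object","properties":{"steps":{"type":"array"},"grip_force":{"type":"number"}},"required":["steps"]}

```bash
ls; mkdir -p pics
cat > h.py <<'E'
import numpy as np, cv2
from station import ctrl, vision, ticket
from scipy.spatial.transform import Rotation as R
def snap(n,f):
    o=ctrl.get_obs(); im,d=vision.camera(n); cv2.imwrite(f'pics/{f}.png',im[:,:,::-1]); np.savez(f'pics/{f}.npz',im=im,d=d,pos=o['ee_pos'],rot=o['eef_rot']); return im,d,o
E
python3 - <<'E'
from h import *
print(ctrl.get_obs())
for n in ['side','top','wrist']:
    print(n,vision.camera_params(n)); snap(n,n+'0')
print(ctrl.get_obs()['time_s'])
E
```

```text
pics
{'time_s': 0.0, 'qpos': array([ 1.11541671e+00,  3.00452158e-01,  1.52157267e+00,  2.61276468e-05,
        1.32068562e+00, -6.66106705e-02]), 'joint_vel': array([ 0.00255035,  0.00084835, -0.00036977,  0.00076469,  0.00152823,
        0.00028187]), 'tau': array([-2.50358744e-04, -5.31824684e+01, -3.52726972e+01,  7.07186619e-02,
        2.46373558e-02, -2.94695084e-06]), 'ee_pos': array([0.20836663, 0.50872677, 0.20490028]), 'eef_rot': array([-3.14047903e+00, -9.96527252e-05,  2.75281717e+00]), 'force': array([ 0.33434946,  0.99307866, -0.4542083 ]), 'moment': array([ 0.02003323, -0.00844202, -0.02303227]), 'grip_width': 0.09392860349696008}
side {'fov_y': 44.21628864140581, 'cx': 283.9310581900183, 'cy': 209.26805353240573, 'k1': -0.12493369698333494, 'origin': array([ 0.11121387, -0.90759318,  1.03597176]), 'attitude': array([ 0.8305813 ,  0.01859559, -0.50285574])}
top {'fov_y': 42.76998641412221, 'cx': 275.5855119338391, 'cy': 200.6141526168598, 'k1': 0.02061336143729588, 'origin': array([ 0.43023628, -0.05073884,  1.77577182]), 'attitude': array([ 0.08981773, -0.00375472, -1.57736658])}
wrist {'fov_y': 62.47556229225834, 'cx': 274.08544418906445, 'cy': 205.55172065495347, 'k1': -0.062284551582387056, 'mount': array([[ 2.86762088e-04,  9.61160724e-01,  2.75989096e-01,
         8.07696070e-02],
       [ 9.99999930e-01, -2.08796526e-04, -3.11878437e-04,
         4.31058715e-04],
       [-2.42139739e-04,  2.75989166e-01, -9.61160716e-01,
        -1.79023600e-01],
       [ 0.00000000e+00,  0.00000000e+00,  0.00000000e+00,
         1.00000000e+00]])}
0.15
```

View pics/top0.png

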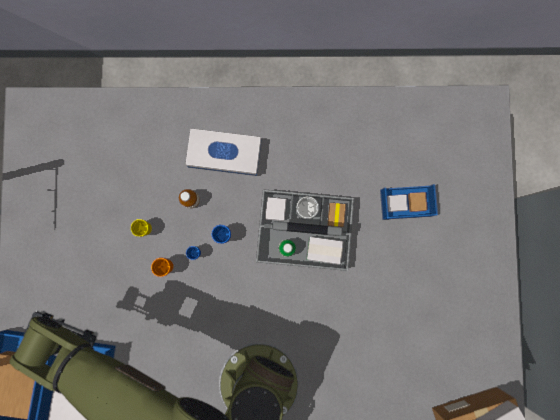

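View pics/side0.png

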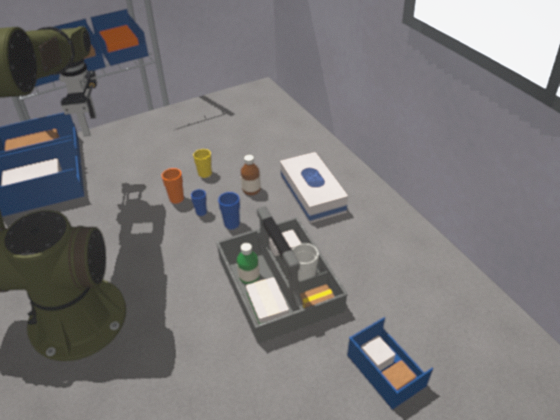

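View pics/wrist0.png

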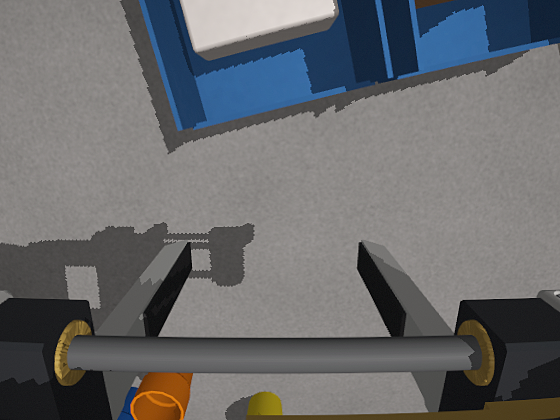

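The top view shows yellow at (140,228), the small blue at (194,253), a larger blue look-alike at (221,234), orange at (162,267) and the amber bottle at (188,198). The carrier is centred near (306,230), with the large beaker at (308,207). Next I measure the beakers by ray casting.

```bash
cat >> h.py <<'E'
def campose(n,pos=None,rot=None):
    p=vision.camera_params(n)
    if n=='wrist':
        T=np.eye(4);T[:3,:3]=R.from_euler('xyz',rot).as_matrix();T[:3,3]=pos
        M=T@p['mount']; return p,M[:3,:3],M[:3,3]
    return p,R.from_euler('xyz',p['attitude']).as_matrix(),p['origin']
def rays(n,uv,pos=None,rot=None):
    p,Rm,o=campose(n,pos,rot); f=210/np.tan(np.radians(p['fov_y']/2))
    K=np.array([[f,0,p['cx']],[0,f,p['cy']],[0,0,1]])
    uv=np.asarray(uv,float).reshape(-1,1,2)
    s=cv2.undistortPoints(uv,K,np.array([p['k1'],0,0,0,0.])).reshape(-1,2)
    return o,np.c_[s[:,0],-s[:,1],-np.ones(len(s))]@Rm.T   # depth-scaled
def proj(n,P,pos=None,rot=None):
    p,Rm,o=campose(n,pos,rot); f=210/np.tan(np.radians(p['fov_y']/2))
    c=(np.atleast_2d(P)-o)@Rm; s=c[:,:2]/-c[:,2:]; s[:,1]*=-1
    s=s*(1+p['k1']*(s**2).sum(1,keepdims=True)); return s*f+[p['cx'],p['cy']]
def onplane(n,uv,z,pos=None,rot=None):
    o,d=rays(n,uv,pos,rot); return o+d*((z-o[2])/d[:,2])[:,None]
def tri(a,ua,b,ub,pa=(None,None),pb=(None,None)):
    o1,d1=rays(a,ua,*pa);o2,d2=rays(b,ub,*pb);d1=d1[0];d2=d2[0]
    A=np.c_[d1,-d2];t=np.linalg.lstsq(A,o2-o1,rcond=None)[0]
    p,q=o1+d1*t[0],o2+d2*t[1];return (p+q)/2,np.linalg.norm(p-q)
def pts(n,f):
    z=np.load(f'pics/{f}.npz');im,d=z['im'],z['d']
    v,u=np.mgrid[:420,:560];o,r=rays(n,np.c_[u.ravel(),v.ravel()],z['pos'],z['rot'])
    return im,d,(o+r*d.reshape(-1,1)).reshape(420,560,3)
E
cat > m.py <<'E'
from h import *
bx={'yellow':(125,210,155,245),'small':(184,243,204,263),'bigblue':(208,222,235,246),'orange':(150,255,176,280),'amber':(175,185,202,212),'large':(293,193,323,222),'green':(277,237,298,258),'handle':(280,218,335,237)}
im,d,P=pts('top','top0')
big=cv2.resize(im[170:290,100:380],None,fx=2.8,fy=2.8,interpolation=cv2.INTER_CUBIC);cv2.imwrite('pics/topzoom.png',big[:,:,::-1])
for k,(a,b,c,e) in bx.items():
    q=P[b:e,a:c].reshape(-1,3);z=q[:,2]
    zt=np.percentile(z,98); m=z>zt-0.012
    if k in('amber','green'): m=z>0.03
    r=q[m]; 
    print(k,'top z %.4f'%zt,'mid',((r.min(0)+r.max(0))/2).round(4),'ext',(np.ptp(r,axis=0)).round(4),m.sum())
E
python3 m.py
python3 - <<'E'
from h import *
im,d,P=pts('side','side0')
big=cv2.resize(im[130:350,150:360],None,fx=2.7,fy=2.7,interpolation=cv2.INTER_CUBIC);cv2.imwrite('pics/sidezoom.png',big[:,:,::-1])
E
```

```text
yellow top z 0.0794 mid [0.4789 0.175  0.9216] ext [0.0974 0.4516 1.7083] 76
small top z 0.0734 mid [0.4208 0.0878 0.919 ] ext [0.041  0.277  1.7134] 45
bigblue top z 0.1018 mid [0.4695 0.0465 0.933 ] ext [0.0786 0.1945 1.6855] 70
orange top z 0.1008 mid [0.3898 0.1402 0.9323] ext [0.0808 0.3819 1.6869] 78
amber top z 0.1276 mid [0.5262 0.0991 0.9033] ext [0.1919 0.2997 1.7449] 300
large top z 0.0911 mid [ 0.5131 -0.12    0.9276] ext [0.1658 0.1384 1.6964] 64
green top z 0.1234 mid [ 0.4344 -0.0934  0.0922] ext [0.0539 0.0511 0.0723] 230
handle top z 0.1907 mid [ 0.4701 -0.1406  0.9772] ext [0.0797 0.1796 1.5971] 466
```

View pics/topzoom.png

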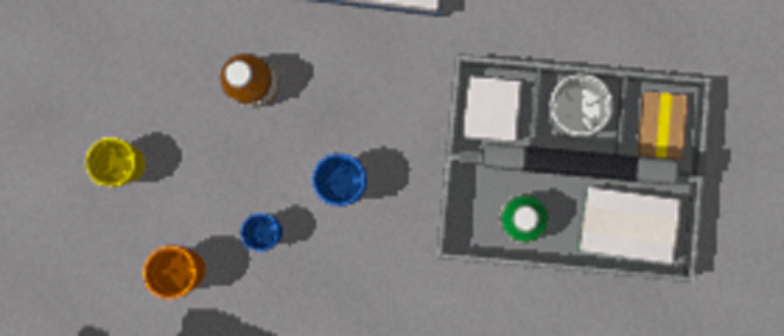

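View pics/sidezoom.png

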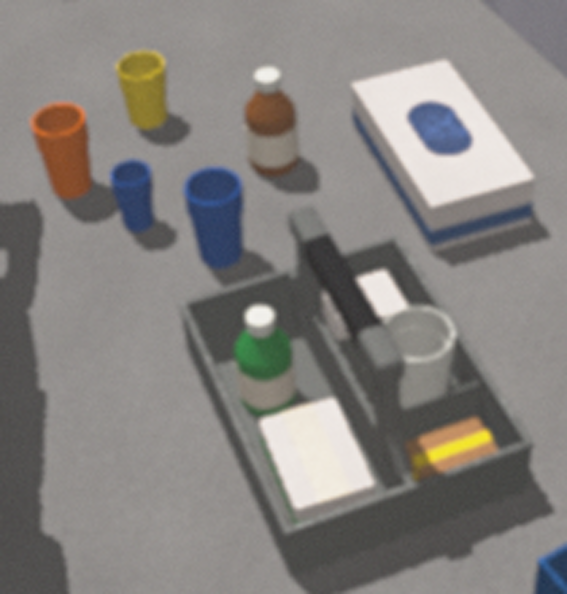

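```bash
cat > m2.py <<'E'
from h import *
from m import bx
from scipy.optimize import least_squares
im,d,P=pts('top','top0')
def circ(r): 
    s=least_squares(lambda p:np.hypot(r[:,0]-p[0],r[:,1]-p[1])-p[2],[*r[:,:2].mean(0),.03],loss='soft_l1',f_scale=.002);return s.x
for n in('top','side'):
  im,d,P=pts(n,n+'0'); bs=bx if n=='top' else {'yellow':(193,147,215,165),'small':(190,187,210,203),'bigblue':(217,190,243,206),'large':(289,243,322,268)}
  for k,(a,b,c,e) in bs.items():
    q=P[b:e,a:c].reshape(-1,3);q=q[(d[b:e,a:c].ravel()>0)&(q[:,2]<.3)]
    zt=np.percentile(q[:,2],97); r=q[q[:,2]>zt-.008]
    print(n,k,'z %.4f'%zt,'circ',circ(r).round(4),len(r),'mid',((r.min(0)+r.max(0))/2).round(4))
im,d,P=pts('top','top0')
b=im.astype(int).sum(2)
# handle
q=P[215:240,265:350];m=(q[:,:,2]>.165)&(q[:,:,2]<.3);r=q[m]
print('handle',len(r),r.mean(0),r.min(0),r.max(0));mm=r[:,:2]-r[:,:2].mean(0);w,v=np.linalg.eigh(mm.T@mm);print(v[:,1],np.degrees(np.arctan2(*(-v[:,1]*np.sign(-v[1,1]))[[0,1]])))
s=m.nonzero();print(s[0].min()+215,s[0].max()+215,s[1].min()+265,s[1].max()+265)
# carrier walls: z .055-.09
q=P[180:280,245:365].reshape(-1,3);m=(q[:,2]>.062)&(q[:,2]<.078);r=q[m];rect=cv2.minAreaRect(r[:,:2].astype(np.float32));print(rect)
E
python3 m2.py | grep -v ext
```

```text
top yellow z 0.0763 circ [0.5013 0.3734 0.0265] 66 mid [0.5007 0.3737 0.0768]
top small z 0.0723 circ [0.4212 0.206  0.0205] 39 mid [0.4208 0.2056 0.0717]
top bigblue z 0.0994 circ [0.4793 0.1148 0.0276] 64 mid [0.4792 0.1158 0.099 ]
top orange z 0.0985 circ [0.3779 0.301  0.0275] 71 mid [0.3771 0.3019 0.097 ]
top amber z 0.1252 circ [0.5961 0.2231 0.0095] 60 mid [0.5952 0.2221 0.1267]
top large z 0.0880 circ [ 0.5617 -0.1571  0.0329] 56 mid [ 0.5626 -0.1572  0.0886]
top green z 0.1218 circ [ 0.4342 -0.0933  0.0086] 42 mid [ 0.4343 -0.0936  0.1212]
top handle z 0.1896 circ [-2.4317  0.1381  2.9375] 387 mid [ 0.4914 -0.1503  0.1885]
side yellow z 0.0807 circ [0.5008 0.3732 0.0267] 82 mid [0.5008 0.374  0.0789]
side small z 0.0742 circ [0.421  0.2056 0.0206] 73 mid [0.4206 0.2052 0.0714]
side bigblue z 0.1005 circ [0.4785 0.1147 0.0269] 91 mid [0.4782 0.1154 0.0981]
side large z 0.1868 circ [ 0.4148 -0.2031  0.0775] 132 mid [ 0.4829 -0.2253  0.1846]
handle 622 [ 0.49130858 -0.14932879  0.18425419] [ 0.47001461 -0.25122629  0.16522679] [ 0.51343703 -0.0464564   0.19530869]
[0.1004924  0.99493783] 5.767526009687037
221 235 272 341
((0.49174827337265015, -0.15007658302783966), (0.29296690225601196, 0.23307359218597412), 84.3180160522461)
```

The top and side views agree to about 1 mm. Yellow is at (0.501,0.373), the small blue at (0.421,0.206) and the large rim at (0.562,-0.157). The carrier is at (0.4915,-0.150), yawed -5.7°. Next is a planning helper that prints rows for me to enter.

```bash
cat > plan.py <<'E'
import sys; from h import *
# plan.py x y z yaw_deg maxmm  : suggested rows to target from measured pose, tool-down
def main(x,y,z,yaw,mx=35.):
    o=ctrl.get_obs(); p=o['ee_pos'].copy(); Rm=R.from_euler('xyz',o['eef_rot'])
    T=R.from_euler('xyz',[np.pi,0,np.radians(yaw)]); t=np.array([x,y,z])
    print('at',p.round(4),np.degrees(o['eef_rot']).round(1),'w',round(o['grip_width'],4),'t',o['time_s'],'q6',o['qpos'][5].round(2))
    for i in range(60):
        d=Rm.inv().apply(t-p); rv=np.degrees((Rm.inv()*T).as_rotvec())
        if i==0: tot=max(1,int(np.ceil(max(np.linalg.norm(d)*1000/mx,np.linalg.norm(rv)/6.8))))
        k=tot-i
        if k<=0: break
        dw=(t-p)/k; s=Rm.inv().apply(dw).round(4); r=(rv/k).round(1)
        print({**dict(zip('xyz',map(float,s))),**dict(zip(['ax','ay','az'],map(float,r)))})
        p=p+Rm.apply(s); Rm=Rm*R.from_rotvec(np.radians(r))
main(*map(float,sys.argv[1:]))
E
python3 plan.py 0.501 0.373 0.2 127 35
```

```text
at [0.2084 0.5088 0.205 ] [-179.9   -0.   157.7] w 0.0939 t 0.15 q6 -0.07
{'x': -0.0322, 'y': -0.0015, 'z': 0.0005, 'ax': -0.0, 'ay': 0.0, 'az': 3.1}
{'x': -0.0323, 'y': 0.0003, 'z': 0.0005, 'ax': -0.0, 'ay': 0.0, 'az': 3.1}
{'x': -0.0322, 'y': 0.002, 'z': 0.0005, 'ax': -0.0, 'ay': 0.0, 'az': 3.1}
{'x': -0.032, 'y': 0.0038, 'z': 0.0005, 'ax': -0.0, 'ay': 0.0, 'az': 3.1}
{'x': -0.0318, 'y': 0.0055, 'z': 0.0005, 'ax': -0.0, 'ay': 0.0, 'az': 3.1}
{'x': -0.0314, 'y': 0.0072, 'z': 0.0005, 'ax': -0.0, 'ay': 0.0, 'az': 3.0}
{'x': -0.031, 'y': 0.0088, 'z': 0.0005, 'ax': -0.0, 'ay': 0.0, 'az': 3.1}
{'x': -0.0305, 'y': 0.0105, 'z': 0.0005, 'ax': -0.0, 'ay': 0.0, 'az': 3.0}
{'x': -0.0299, 'y': 0.0121, 'z': 0.0005, 'ax': -0.0, 'ay': 0.0, 'az': 3.1}
{'x': -0.0293, 'y': 0.0136, 'z': 0.0005, 'ax': -0.0, 'ay': 0.0, 'az': 3.0}
```

Request:
step_arm --steps '[{"x": -0.032,"y": -0.0015,"az": 3},{"x": -0.032,"az": 3},{"x": -0.032,"y": 0.002,"az": 3},{"x": -0.032,"y": 0.004,"az": 3},{"x": -0.032,"y": 0.0055,"az": 3}]'

```text
validation failed for argument at $.st...
```

Request:
step_arm --steps '[{"x": -0.0315,"y": 0.007,"az": 3},{"x": -0.031,"y": 0.009,"az": 3},{"x": -0.0305,"y": 0.0105,"az": 3},{"x": -0.03,"y": 0.012,"az": 3},{"x": -0.029,"y": 0.0135,"az": 3}]'

```text
validation failed for argument at $.st...
```

```bash
python3 plan.py 0.501 0.373 0.15 127 35
```

```text
at [0.2084 0.5088 0.205 ] [-179.9   -0.   157.7] w 0.0939 t 0.15 q6 -0.07
{'x': -0.0322, 'y': -0.0015, 'z': 0.0055, 'ax': -0.0, 'ay': 0.0, 'az': 3.1}
{'x': -0.0323, 'y': 0.0003, 'z': 0.0055, 'ax': -0.0, 'ay': 0.0, 'az': 3.1}
{'x': -0.0322, 'y': 0.002, 'z': 0.0055, 'ax': -0.0, 'ay': 0.0, 'az': 3.1}
{'x': -0.032, 'y': 0.0038, 'z': 0.0055, 'ax': -0.0, 'ay': 0.0, 'az': 3.1}
{'x': -0.0318, 'y': 0.0055, 'z': 0.0055, 'ax': -0.0, 'ay': 0.0, 'az': 3.1}
{'x': -0.0314, 'y': 0.0072, 'z': 0.0055, 'ax': -0.0, 'ay': 0.0, 'az': 3.0}
{'x': -0.031, 'y': 0.0088, 'z': 0.0055, 'ax': -0.0, 'ay': 0.0, 'az': 3.1}
{'x': -0.0305, 'y': 0.0105, 'z': 0.0055, 'ax': -0.0, 'ay': 0.0, 'az': 3.0}
{'x': -0.0299, 'y': 0.0121, 'z': 0.0055, 'ax': -0.0, 'ay': 0.0, 'az': 3.1}
{'x': -0.0293, 'y': 0.0137, 'z': 0.0055, 'ax': -0.0, 'ay': 0.0, 'az': 3.0}
```

Request:
step_arm --steps '[{"x": -0.032,"y": -0.0015,"z": 0,"ax": 0,"ay": 0,"az": 3,"claw": 0.094}]'

```text
time_s: 0.23
ee_pos: [0.2348, 0.4964, 0.2048]
eef_rot: [-3.14, -0.001, 2.705]
force: [0.3, 0.5, -0.8]
grip_width: 0.0939
```

Request:
step_arm --steps '[{"x": -0.032,"y": 0,"z": 0,"ax": 0,"ay": 0,"az": 3,"claw": 0.094},{"x": -0.032,"y": 0.002,"z": 0,"ax": 0,"ay": 0,"az": 3,"claw": 0.094},{"x": -0.032,"y": 0.004,"z": 0,"ax": 0,"ay": 0,"az": 3,"claw": 0.094},{"x": -0.032,"y": 0.0055,"z": 0,"ax": 0,"ay": 0,"az": 3,"claw": 0.094},{"x": -0.032,"y": 0.007,"z": 0,"ax": 0,"ay": 0,"az": 3,"claw": 0.094}]'

```text
time_s: 0.65
ee_pos: [0.3854, 0.4263, 0.2037]
eef_rot: [-3.138, -0.001, 2.436]
force: [0.0, 2.0, -0.4]
grip_width: 0.0941
```

```bash
python3 plan.py 0.501 0.373 0.15 127 33
```

```text
at [0.3854 0.4263 0.2037] [-179.8   -0.   139.6] w 0.0941 t 0.65 q6 -0.09
{'x': -0.0245, 'y': 0.0069, 'z': 0.0107, 'ax': -0.0, 'ay': -0.0, 'az': 2.5}
{'x': -0.0242, 'y': 0.008, 'z': 0.0107, 'ax': -0.0, 'ay': -0.0, 'az': 2.5}
{'x': -0.0238, 'y': 0.009, 'z': 0.0107, 'ax': -0.1, 'ay': -0.0, 'az': 2.5}
{'x': -0.0234, 'y': 0.0101, 'z': 0.0107, 'ax': -0.0, 'ay': -0.0, 'az': 2.5}
{'x': -0.023, 'y': 0.011, 'z': 0.0107, 'ax': -0.1, 'ay': -0.0, 'az': 2.6}
```

Request:
step_arm --steps '[{"x": -0.0245,"y": 0.007,"z": 0.01,"ax": 0,"ay": 0,"az": 2.5,"claw": 0.094},{"x": -0.0245,"y": 0.008,"z": 0.01,"ax": 0,"ay": 0,"az": 2.5,"claw": 0.094},{"x": -0.024,"y": 0.009,"z": 0.01,"ax": 0,"ay": 0,"az": 2.5,"claw": 0.094},{"x": -0.0235,"y": 0.01,"z": 0.01,"ax": 0,"ay": 0,"az": 2.5,"claw": 0.094},{"x": -0.023,"y": 0.011,"z": 0.01,"ax": 0,"ay": 0,"az": 2.5,"claw": 0.094}]'

```text
time_s: 1.07
ee_pos: [0.5085, 0.3675, 0.1528]
eef_rot: [-3.14, 0.0, 2.204]
force: [-0.6, -0.1, -0.3]
grip_width: 0.0939
```

```bash
python3 plan.py 0.501 0.373 0.1 127 24; python3 -c "
from h import *
snap('wrist','w1')"
```

```text
at [0.5085 0.3675 0.1528] [-179.9    0.   126.3] w 0.0939 t 1.0667 q6 -0.07
{'x': 0.003, 'y': -0.0009, 'z': 0.0176, 'ax': -0.0, 'ay': 0.0, 'az': -0.2}
{'x': 0.0029, 'y': -0.0009, 'z': 0.0176, 'ax': -0.0, 'ay': 0.0, 'az': -0.3}
{'x': 0.003, 'y': -0.0009, 'z': 0.0176, 'ax': -0.1, 'ay': 0.0, 'az': -0.2}
```

View pics/w1.png

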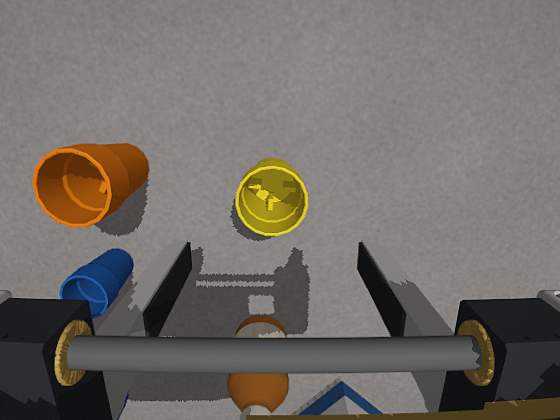

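```bash
cat >> h.py <<'E'
def rim(n,f,box,z,lo,hi,ell=True):
    """rim centre: ellipse fit on colour mask contour's upper... via rays of masked pixels on plane z + depth"""
    from scipy.optimize import least_squares
    im,d,P=pts(n,f);a,b,c,e=box;q=P[b:e,a:c].reshape(-1,3);dd=d[b:e,a:c].ravel()
    hsv=cv2.cvtColor(im,cv2.COLOR_RGB2HSV)[b:e,a:c].reshape(-1,3)
    m=(dd>0)&np.all(hsv>=lo,1)&np.all(hsv<=hi,1);q=q[m]
    zt=np.percentile(q[:,2],97);r=q[abs(q[:,2]-zt)<.004]
    s=least_squares(lambda p:np.hypot(r[:,0]-p[0],r[:,1]-p[1])-p[2],[*r[:,:2].mean(0),.03],loss='soft_l1',f_scale=.001)
    print(f,'ztop %.4f'%zt,'c,r',s.x.round(4),len(r),'resid',np.sqrt(2*s.cost/len(r)).round(4));return s.x
E
python3 - <<'E'
from h import *
rim('wrist','w1',(225,145,320,245),.078,(20,120,60),(35,255,255))
print(ctrl.get_obs()['ee_pos'])
E
```

```text
w1 ztop 0.0783 c,r [0.5003 0.3758 0.0263] 789 resid 0.0007
[0.51129704 0.3646869  0.150241  ]
```

```bash
python3 plan.py 0.501 0.374 0.1 127 24
```

```text
at [0.5113 0.3647 0.1502] [-179.8    0.   125.9] w 0.0941 t 1.1167 q6 -0.06
{'x': 0.0045, 'y': -0.0009, 'z': 0.0167, 'ax': -0.1, 'ay': 0.0, 'az': -0.4}
{'x': 0.0046, 'y': -0.0009, 'z': 0.0168, 'ax': -0.1, 'ay': 0.0, 'az': -0.3}
{'x': 0.0045, 'y': -0.0009, 'z': 0.0167, 'ax': -0.0, 'ay': 0.0, 'az': -0.4}
```

Request:
step_arm --steps '[{"x": 0.0045,"y": -0.001,"z": 0.016,"ax": 0,"ay": 0,"az": 0,"claw": 0.094},{"x": 0.0045,"y": -0.001,"z": 0.016,"ax": 0,"ay": 0,"az": 0,"claw": 0.094},{"x": 0.0045,"y": -0.001,"z": 0.016,"ax": 0,"ay": 0,"az": 0,"claw": 0.094},{"x": 0,"y": 0,"z": 0,"ax": 0,"ay": 0,"az": 0,"claw": 0.094}]'

```text
time_s: 1.45
ee_pos: [0.5028, 0.371, 0.0979]
eef_rot: [-3.135, 0.001, 2.191]
force: [-0.1, -1.3, -0.7]
grip_width: 0.0942
```

```bash
python3 plan.py 0.501 0.374 0.058 127 15
python3 - <<'E'
from h import *
snap('wrist','w2')
rim('wrist','w2',(200,145,350,335),.078,(20,120,60),(35,255,255))
print(ctrl.get_obs()['ee_pos'])
E
```

```text
at [0.5028 0.371  0.0979] [-179.6    0.   125.6] w 0.0942 t 1.45 q6 -0.04
{'x': 0.0012, 'y': 0.0002, 'z': 0.0133, 'ax': -0.1, 'ay': 0.0, 'az': -0.5}
{'x': 0.0011, 'y': 0.0002, 'z': 0.0133, 'ax': -0.1, 'ay': 0.0, 'az': -0.5}
{'x': 0.0012, 'y': 0.0001, 'z': 0.0133, 'ax': -0.2, 'ay': 0.0, 'az': -0.4}
w2 ztop 0.0781 c,r [0.5003 0.3759 0.0264] 1279 resid 0.0007
[0.50352643 0.37123931 0.09978668]
```

Request:
step_arm --steps '[{"x": 0.0015,"y": 0,"z": 0.014,"ax": 0,"ay": 0,"az": 0,"claw": 0.094},{"x": 0.0015,"y": 0,"z": 0.014,"ax": 0,"ay": 0,"az": 0,"claw": 0.094},{"x": 0.001,"y": 0,"z": 0.013,"ax": 0,"ay": 0,"az": 0,"claw": 0.094},{"x": 0,"y": 0,"z": 0,"ax": 0,"ay": 0,"az": 0,"claw": 0.094}]'

```text
time_s: 1.83
ee_pos: [0.5025, 0.3753, 0.0603]
eef_rot: [-3.141, 0.001, 2.192]
force: [0.2, -0.5, 0.2]
grip_width: 0.0942
```

```bash
python3 plan.py 0.5005 0.3748 0.058 127 15
python3 - <<'E'
from h import *
snap('wrist','w3')
E
```

```text
at [0.5025 0.3753 0.0603] [-1.800e+02  1.000e-01  1.256e+02] w 0.0942 t 1.8333 q6 -0.04
{'x': 0.0008, 'y': -0.0019, 'z': 0.0023, 'ax': -0.0, 'ay': 0.1, 'az': -1.4}
```

View pics/w3.png

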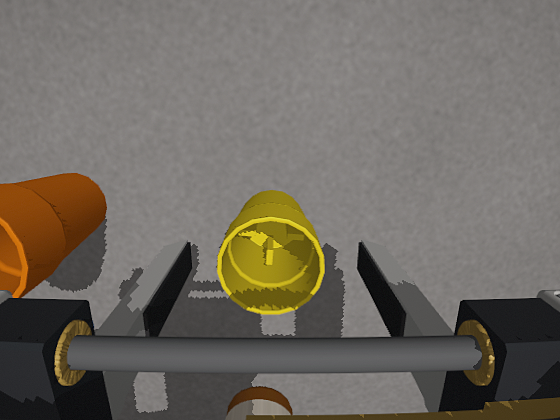

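The rim is centred at about (271,264) between the pads (190 and 358), so I close on it.

Request:
step_arm --steps '[{"x": 0.001,"y": -0.001,"z": 0.002,"ax": 0,"ay": 0,"az": 0,"claw": 0.07},{"x": 0,"y": 0,"z": 0,"ax": 0,"ay": 0,"az": 0,"claw": 0.05},{"x": 0,"y": 0,"z": 0,"ax": 0,"ay": 0,"az": 0,"claw": 0.05},{"x": 0,"y": 0,"z": 0,"ax": 0,"ay": 0,"az": 0,"claw": 0.05},{"x": 0,"y": 0,"z": 0,"ax": 0,"ay": 0,"az": 0,"claw": 0.05}]' --grip_force 8

```text
time_s: 2.3
ee_pos: [0.5027, 0.3764, 0.0624]
eef_rot: [3.137, 0.002, 2.192]
force: [0.0, 0.4, -0.2]
grip_width: 0.0638
```

Request:
step_arm --steps '[{"x": 0,"y": 0,"z": 0,"ax": 0,"ay": 0,"az": 0,"claw": 0.05},{"x": 0,"y": 0,"z": 0,"ax": 0,"ay": 0,"az": 0,"claw": 0.05}]'

```text
time_s: 2.47
ee_pos: [0.5029, 0.3764, 0.063]
eef_rot: [3.136, 0.002, 2.192]
force: [-0.3, -0.2, -0.1]
grip_width: 0.0553
```

Request:
step_arm --steps '[{"x": 0,"y": 0,"z": 0,"ax": 0,"ay": 0,"az": 0,"claw": 0.05},{"x": 0,"y": 0,"z": -0.01,"ax": 0,"ay": 0,"az": 0,"claw": 0.05},{"x": 0,"y": 0,"z": -0.025,"ax": 0,"ay": 0,"az": 0,"claw": 0.05},{"x": 0,"y": 0,"z": -0.035,"ax": 0,"ay": 0,"az": 0,"claw": 0.05},{"x": 0,"y": 0,"z": -0.035,"ax": 0,"ay": 0,"az": 0,"claw": 0.05}]'

```text
time_s: 2.88
ee_pos: [0.4996, 0.3743, 0.1652]
eef_rot: [-3.133, 0.001, 2.192]
force: [-0.0, 0.5, -1.1]
grip_width: 0.0553
```

```bash
python3 plan.py 0.562 0.05 0.23 30 32; python3 -c "
from h import *
snap('wrist','w4')"
```

```text
at [0.4996 0.3743 0.1652] [-1.795e+02  1.000e-01  1.256e+02] w 0.0553 t 2.8833 q6 -0.04
{'x': -0.02, 'y': -0.0092, 'z': -0.0042, 'ax': -0.0, 'ay': 0.0, 'az': 6.4}
{'x': -0.0209, 'y': -0.0069, 'z': -0.0042, 'ax': -0.0, 'ay': 0.0, 'az': 6.4}
{'x': -0.0216, 'y': -0.0046, 'z': -0.0042, 'ax': -0.0, 'ay': 0.0, 'az': 6.4}
{'x': -0.0219, 'y': -0.0021, 'z': -0.0042, 'ax': -0.0, 'ay': 0.0, 'az': 6.4}
{'x': -0.022, 'y': 0.0003, 'z': -0.0042, 'ax': -0.0, 'ay': 0.0, 'az': 6.4}
{'x': -0.0219, 'y': 0.0028, 'z': -0.0042, 'ax': -0.0, 'ay': 0.0, 'az': 6.4}
{'x': -0.0214, 'y': 0.0052, 'z': -0.0042, 'ax': -0.0, 'ay': 0.1, 'az': 6.4}
{'x': -0.0207, 'y': 0.0075, 'z': -0.0043, 'ax': -0.0, 'ay': 0.0, 'az': 6.3}
{'x': -0.0198, 'y': 0.0098, 'z': -0.0043, 'ax': -0.0, 'ay': 0.1, 'az': 6.4}
{'x': -0.0185, 'y': 0.0119, 'z': -0.0043, 'ax': -0.0, 'ay': 0.1, 'az': 6.3}
{'x': -0.0171, 'y': 0.0139, 'z': -0.0043, 'ax': -0.0, 'ay': 0.0, 'az': 6.4}
{'x': -0.0155, 'y': 0.0157, 'z': -0.0043, 'ax': -0.0, 'ay': 0.1, 'az': 6.3}
{'x': -0.0136, 'y': 0.0173, 'z': -0.0044, 'ax': -0.1, 'ay': 0.0, 'az': 6.4}
{'x': -0.0116, 'y': 0.0187, 'z': -0.0043, 'ax': -0.0, 'ay': 0.1, 'az': 6.3}
{'x': -0.0095, 'y': 0.0198, 'z': -0.0044, 'ax': -0.1, 'ay': 0.0, 'az': 6.4}
```

View pics/w4.png

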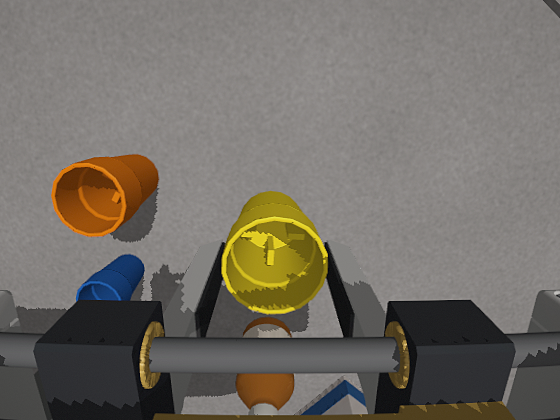

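The beaker is held with its rim at (276,264). I raise first, then travel while turning.

Request:
step_arm --steps '[{"x": 0,"y": 0,"z": -0.035,"ax": 0,"ay": 0,"az": 6,"claw": 0.05},{"x": -0.01,"y": -0.003,"z": -0.03,"ax": 0,"ay": 0,"az": 6,"claw": 0.05},{"x": -0.022,"y": -0.0045,"z": -0.005,"ax": 0,"ay": 0,"az": 6,"claw": 0.05},{"x": -0.024,"y": -0.002,"z": 0,"ax": 0,"ay": 0,"az": 6,"claw": 0.05},{"x": -0.024,"y": 0.001,"z": 0,"ax": 0,"ay": 0,"az": 6,"claw": 0.05}]'

```text
time_s: 3.35
ee_pos: [0.5185, 0.2981, 0.2515]
eef_rot: [3.13, -0.004, 1.656]
force: [0.1, -0.2, -1.4]
grip_width: 0.0553
```

```bash
python3 plan.py 0.562 -0.157 0.23 -5.7 40
```

```text
at [0.5185 0.2981 0.2515] [179.3  -0.2  94.9] w 0.0553 t 3.35 q6 0.38
{'x': -0.0305, 'y': 0.0003, 'z': 0.0013, 'ax': 0.0, 'ay': -0.1, 'az': 6.7}
{'x': -0.0302, 'y': 0.0039, 'z': 0.0014, 'ax': 0.0, 'ay': -0.0, 'az': 6.7}
{'x': -0.0296, 'y': 0.0074, 'z': 0.0014, 'ax': 0.0, 'ay': -0.1, 'az': 6.7}
{'x': -0.0285, 'y': 0.0108, 'z': 0.0014, 'ax': 0.0, 'ay': -0.1, 'az': 6.7}
{'x': -0.0271, 'y': 0.014, 'z': 0.0015, 'ax': 0.0, 'ay': -0.0, 'az': 6.7}
{'x': -0.0252, 'y': 0.0171, 'z': 0.0014, 'ax': 0.0, 'ay': -0.1, 'az': 6.7}
{'x': -0.0231, 'y': 0.0199, 'z': 0.0015, 'ax': 0.0, 'ay': -0.1, 'az': 6.7}
{'x': -0.0206, 'y': 0.0224, 'z': 0.0015, 'ax': 0.0, 'ay': -0.0, 'az': 6.7}
{'x': -0.0178, 'y': 0.0247, 'z': 0.0015, 'ax': 0.0, 'ay': -0.1, 'az': 6.7}
{'x': -0.0148, 'y': 0.0266, 'z': 0.0016, 'ax': 0.1, 'ay': -0.1, 'az': 6.7}
{'x': -0.0116, 'y': 0.0282, 'z': 0.0015, 'ax': 0.0, 'ay': -0.0, 'az': 6.7}
{'x': -0.0083, 'y': 0.0293, 'z': 0.0015, 'ax': 0.1, 'ay': -0.1, 'az': 6.7}
{'x': -0.0048, 'y': 0.0301, 'z': 0.0015, 'ax': 0.0, 'ay': -0.0, 'az': 6.7}
{'x': -0.0013, 'y': 0.0305, 'z': 0.0015, 'ax': 0.1, 'ay': -0.1, 'az': 6.7}
{'x': 0.0023, 'y': 0.0304, 'z': 0.0015, 'ax': 0.0, 'ay': -0.0, 'az': 6.8}
```

Request:
step_arm --steps '[{"x": -0.03,"y": 0,"z": 0,"ax": 0,"ay": 0,"az": 6.7,"claw": 0.05},{"x": -0.03,"y": 0.004,"z": 0,"ax": 0,"ay": 0,"az": 6.7,"claw": 0.05},{"x": -0.03,"y": 0.0075,"z": 0,"ax": 0,"ay": 0,"az": 6.7,"claw": 0.05},{"x": -0.0285,"y": 0.011,"z": 0,"ax": 0,"ay": 0,"az": 6.7,"claw": 0.05},{"x": -0.027,"y": 0.014,"z": 0,"ax": 0,"ay": 0,"az": 6.7,"claw": 0.05}]'

```text
time_s: 3.77
ee_pos: [0.5313, 0.1409, 0.2548]
eef_rot: [3.131, -0.014, 1.044]
force: [-0.4, 0.2, -0.3]
grip_width: 0.0552
```

Request:
step_arm --steps '[{"x": -0.025,"y": 0.017,"z": 0,"ax": 0,"ay": 0,"az": 6.7,"claw": 0.05},{"x": -0.023,"y": 0.02,"z": 0,"ax": 0,"ay": 0,"az": 6.7,"claw": 0.05},{"x": -0.0205,"y": 0.0225,"z": 0,"ax": 0,"ay": 0,"az": 6.7,"claw": 0.05},{"x": -0.018,"y": 0.025,"z": 0,"ax": 0,"ay": 0,"az": 6.7,"claw": 0.05},{"x": -0.015,"y": 0.0265,"z": 0,"ax": 0,"ay": 0,"az": 6.7,"claw": 0.05}]'

```text
time_s: 4.18
ee_pos: [0.5389, -0.0188, 0.2577]
eef_rot: [3.139, -0.022, 0.43]
force: [-0.3, 0.1, -0.9]
grip_width: 0.0556
```

```bash
python3 plan.py 0.562 -0.157 0.22 -5.7 30
```

```text
at [ 0.5389 -0.0188  0.2577] [179.9  -1.3  24.6] w 0.0556 t 4.1833 q6 1.03
{'x': -0.0075, 'y': 0.027, 'z': 0.0074, 'ax': -0.0, 'ay': -0.3, 'az': 6.1}
{'x': -0.0045, 'y': 0.0277, 'z': 0.0075, 'ax': -0.1, 'ay': -0.2, 'az': 6.1}
{'x': -0.0015, 'y': 0.028, 'z': 0.0075, 'ax': -0.0, 'ay': -0.3, 'az': 6.0}
{'x': 0.0014, 'y': 0.028, 'z': 0.0075, 'ax': -0.1, 'ay': -0.2, 'az': 6.1}
{'x': 0.0044, 'y': 0.0276, 'z': 0.0076, 'ax': -0.0, 'ay': -0.3, 'az': 6.0}
```

Request:
step_arm --steps '[{"x": -0.0075,"y": 0.027,"z": 0.005,"ax": 0,"ay": -0.3,"az": 6,"claw": 0.05},{"x": -0.0045,"y": 0.0275,"z": 0.005,"ax": 0,"ay": -0.3,"az": 6,"claw": 0.05},{"x": -0.0015,"y": 0.028,"z": 0.005,"ax": 0,"ay": -0.3,"az": 6,"claw": 0.05},{"x": 0.0015,"y": 0.027,"z": 0.005,"ax": 0,"ay": -0.3,"az": 6,"claw": 0.05},{"x": 0.0045,"y": 0.023,"z": 0.005,"ax": 0,"ay": -0.3,"az": 6,"claw": 0.05}]'

```text
time_s: 4.6
ee_pos: [0.5602, -0.1599, 0.2369]
eef_rot: [-3.14, -0.001, -0.124]
force: [0.4, -0.1, 0.7]
grip_width: 0.0555
```

Request:
step_arm --steps '[{"x": 0,"y": 0,"z": 0,"ax": 0,"ay": 0,"az": 0,"claw": 0.05}]'

```text
time_s: 4.68
ee_pos: [0.5599, -0.1634, 0.236]
eef_rot: [-3.14, 0.0, -0.133]
force: [-0.5, 0.6, -0.3]
grip_width: 0.0557
```

```bash
python3 plan.py 0.562 -0.157 0.19 -5.7 15; python3 -c "
from h import *
snap('wrist','w5');snap('top','t5');snap('side','s5')
print(ctrl.get_obs()['ee_pos'])"
```

```text
at [ 0.5599 -0.1634  0.236 ] [-179.9    0.    -7.6] w 0.0557 t 4.6833 q6 1.36
{'x': 0.0003, 'y': -0.0016, 'z': 0.0115, 'ax': -0.0, 'ay': 0.0, 'az': -0.5}
{'x': 0.0003, 'y': -0.0016, 'z': 0.0115, 'ax': -0.0, 'ay': 0.0, 'az': -0.5}
{'x': 0.0003, 'y': -0.0017, 'z': 0.0115, 'ax': -0.0, 'ay': 0.0, 'az': -0.5}
{'x': 0.0004, 'y': -0.0016, 'z': 0.0115, 'ax': -0.1, 'ay': 0.0, 'az': -0.4}
[ 0.56011692 -0.15959685  0.23728933]
```

View pics/w5.png

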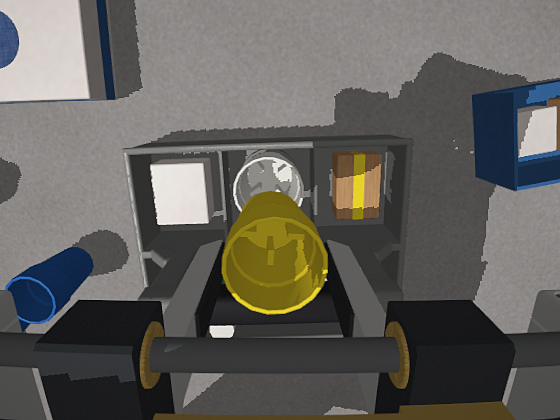

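View pics/s5.png

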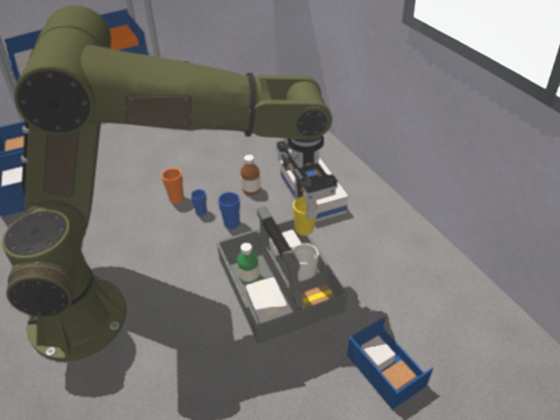

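Run:
```python
from h import *
z=np.load('pics/w5.npz');print(z['pos'])
rim('wrist','w5',(215,190,335,320),.0,(20,120,40),(35,255,255))
im,d,P=pts('wrist','w5')
q=P[150:215,228:310].reshape(-1,3);m=(q[:,2]>.083)&(q[:,2]<.095);r=q[m]
from scipy.optimize import least_squares
s=least_squares(lambda p:np.hypot(r[:,0]-p[0],r[:,1]-p[1])-p[2],[*r[:,:2].mean(0),.03],loss='soft_l1',f_scale=.001);print('large wrist',s.x.round(4),m.sum(),np.percentile(r[:,2],[5,50,95]).round(4))
s=least_squares(lambda p:np.hypot(r[:,0]-p[0],r[:,1]-p[1])-.0333,[*r[:,:2].mean(0)],loss='soft_l1',f_scale=.001);print('large wrist fixed r',s.x.round(4))
# top/side: yellow rim & tilt
for n,f,b in(('top','t5',(255,150,350,240)),('side','s5',(285,190,325,240))):
    im,d,P=pts(n,f);h=cv2.cvtColor(im,cv2.COLOR_RGB2HSV);m=cv2.inRange(h,(20,130,60),(35,255,255));mm=np.zeros_like(m);mm[b[1]:b[3],b[0]:b[2]]=m[b[1]:b[3],b[0]:b[2]];q=P[(mm>0)&(d>0)];q=q[q[:,2]>.12];print(n,len(q),q.min(0) if len(q) else'',q.max(0) if len(q) else'')
    for lo in(.17,.185,.2,.215,.23,.245):
        r=q[(q[:,2]>lo)&(q[:,2]<lo+.015)]
        if len(r)>4:print(lo,r.min(0)[:2].round(4),r.max(0)[:2].round(4),len(r))
```

```text
[ 0.55992893 -0.16335211  0.23602425]
w5 ztop 0.2524 c,r [ 0.5607 -0.1633  0.0263] 1802 resid 0.0007
large wrist [ 0.5618 -0.1574  0.0328] 428 [0.0843 0.0875 0.0887]
large wrist fixed r [ 0.5613 -0.1574]
top 27 [ 0.48573908 -0.19618285  0.17264209] [ 0.5453908  -0.14177137  0.55692039]
0.245 [ 0.5341 -0.1668] [ 0.5402 -0.1437] 10
side 509 [ 0.53013315 -0.18918839  0.17760451] [ 0.57660468 -0.12878206  0.25755039]
0.17 [ 0.5362 -0.181 ] [ 0.5679 -0.1597] 30
0.185 [ 0.5345 -0.1839] [ 0.5766 -0.157 ] 74
0.2 [ 0.5341 -0.1851] [ 0.5752 -0.133 ] 89
0.215 [ 0.5317 -0.187 ] [ 0.5745 -0.1288] 122
0.23 [ 0.5304 -0.1892] [ 0.573  -0.1297] 114
0.245 [ 0.5301 -0.1863] [ 0.5697 -0.132 ] 80
```

```bash
python3 plan.py 0.561 -0.1572 0.17 -5.7 18
```

```text
at [ 0.5601 -0.1596  0.2373] [-1.799e+02 -1.000e-01 -7.000e+00] w 0.0556 t 4.8333 q6 1.35
{'x': 0.0001, 'y': -0.0006, 'z': 0.0168, 'ax': -0.0, 'ay': -0.0, 'az': -0.3}
{'x': 0.0001, 'y': -0.0006, 'z': 0.0168, 'ax': -0.0, 'ay': -0.0, 'az': -0.3}
{'x': 0.0001, 'y': -0.0006, 'z': 0.0168, 'ax': -0.0, 'ay': -0.0, 'az': -0.4}
{'x': 0.0002, 'y': -0.0006, 'z': 0.0169, 'ax': -0.1, 'ay': -0.1, 'az': -0.3}
```

Request:
step_arm --steps '[{"x": 0,"y": -0.0006,"z": 0.017,"ax": 0,"ay": 0,"az": -0.3,"claw": 0.05},{"x": 0,"y": -0.0006,"z": 0.017,"ax": 0,"ay": 0,"az": -0.3,"claw": 0.05},{"x": 0,"y": -0.0006,"z": 0.016,"ax": 0,"ay": 0,"az": -0.3,"claw": 0.05},{"x": 0,"y": -0.0006,"z": 0.014,"ax": 0,"ay": 0,"az": -0.3,"claw": 0.05},{"x": 0,"y": 0,"z": 0,"ax": 0,"ay": 0,"az": 0,"claw": 0.05}]'

```text
time_s: 5.25
ee_pos: [0.5616, -0.151, 0.1756]
eef_rot: [-3.141, -0.009, -0.084]
force: [-0.2, -0.1, -1.0]
grip_width: 0.0559
```

Request:
step_arm --steps '[{"x": 0,"y": 0,"z": 0,"ax": 0,"ay": 0,"az": 0,"claw": 0.05}]'

```text
time_s: 5.33
ee_pos: [0.5617, -0.1499, 0.1764]
eef_rot: [-3.141, -0.009, -0.082]
force: [0.6, -0.3, 0.2]
grip_width: 0.0557
```

```bash
python3 plan.py 0.561 -0.1572 0.12 -5.7 12;python3 -c "
from h import *
snap('side','s6')
im=cv2.imread('pics/s6.png')[180:320,230:380];cv2.imwrite('pics/s6z.png',cv2.resize(im,None,fx=4,fy=4,interpolation=2))"
```

```text
at [ 0.5617 -0.1499  0.1764] [-180.    -0.5   -4.7] w 0.0557 t 5.3333 q6 1.33
{'x': -0.0001, 'y': 0.0015, 'z': 0.0113, 'ax': -0.0, 'ay': -0.1, 'az': 0.2}
{'x': -0.0001, 'y': 0.0015, 'z': 0.0113, 'ax': -0.0, 'ay': -0.1, 'az': 0.2}
{'x': -0.0001, 'y': 0.0015, 'z': 0.0113, 'ax': -0.0, 'ay': -0.1, 'az': 0.2}
{'x': -0.0001, 'y': 0.0015, 'z': 0.0112, 'ax': -0.0, 'ay': -0.1, 'az': 0.2}
{'x': 0.0, 'y': 0.0014, 'z': 0.0113, 'ax': -0.0, 'ay': -0.1, 'az': 0.2}
```

View pics/s6z.png

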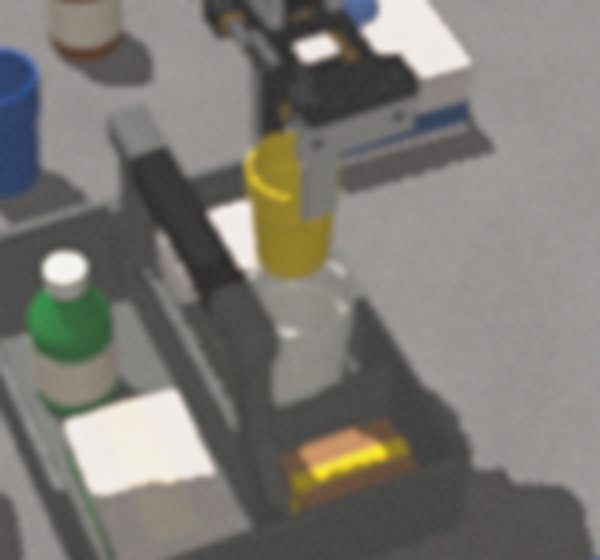

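The arm coasts a little between rows, so y is now 7 mm off. I correct that before going lower.

Request:
step_arm --steps '[{"x": 0,"y": 0.004,"z": 0.002,"ax": 0,"ay": -0.3,"az": 0.5,"claw": 0.05},{"x": 0,"y": 0.003,"z": 0.002,"ax": 0,"ay": -0.1,"az": 0.3,"claw": 0.05},{"x": 0,"y": 0,"z": 0.001,"ax": 0,"ay": 0,"az": 0,"claw": 0.05}]'

```text
time_s: 5.63
ee_pos: [0.5621, -0.1568, 0.1743]
eef_rot: [3.141, -0.006, -0.095]
force: [-0.6, 0.4, -0.7]
grip_width: 0.0552
```

```bash
python3 plan.py 0.561 -0.1572 0.12 -5.7 12
```

```text
at [ 0.5621 -0.1568  0.1743] [180.   -0.3  -5.4] w 0.0552 t 5.6333 q6 1.33
{'x': -0.0003, 'y': 0.0001, 'z': 0.0109, 'ax': 0.0, 'ay': -0.1, 'az': 0.1}
{'x': -0.0002, 'y': 0.0001, 'z': 0.0109, 'ax': 0.0, 'ay': -0.1, 'az': 0.0}
{'x': -0.0002, 'y': 0.0001, 'z': 0.0108, 'ax': 0.0, 'ay': -0.0, 'az': 0.1}
{'x': -0.0003, 'y': 0.0001, 'z': 0.0109, 'ax': 0.0, 'ay': -0.1, 'az': 0.0}
{'x': -0.0002, 'y': 0.0001, 'z': 0.0108, 'ax': 0.0, 'ay': -0.0, 'az': 0.1}
```

Request:
step_arm --steps '[{"x": 0,"y": 0,"z": 0.008,"ax": 0,"ay": 0,"az": 0,"claw": 0.05},{"x": -0.001,"y": 0,"z": 0.008,"ax": 0,"ay": -0.1,"az": 0,"claw": 0.05}]'

```text
time_s: 5.8
ee_pos: [0.562, -0.1574, 0.1593]
eef_rot: [3.141, -0.007, -0.095]
force: [0.2, 0.9, -1.1]
grip_width: 0.0551
```

```bash
python3 plan.py 0.561 -0.1572 0.12 -5.7 40
```

```text
at [ 0.562  -0.1574  0.1593] [179.9  -0.4  -5.5] w 0.0551 t 5.8 q6 1.33
{'x': -0.0013, 'y': -0.0001, 'z': 0.0393, 'ax': 0.1, 'ay': -0.4, 'az': 0.2}
```

Request:
step_arm --steps '[{"x": -0.001,"y": 0,"z": 0.009,"ax": 0,"ay": -0.2,"az": 0,"claw": 0.05},{"x": -0.001,"y": 0,"z": 0.009,"ax": 0,"ay": -0.2,"az": 0,"claw": 0.05},{"x": 0,"y": 0,"z": 0.009,"ax": 0,"ay": -0.1,"az": 0,"claw": 0.05}]'

```text
time_s: 6.05
ee_pos: [0.5595, -0.1573, 0.1293]
eef_rot: [3.141, 0.002, -0.096]
force: [0.4, -0.3, -0.5]
grip_width: 0.0554
```

```bash
python3 plan.py 0.561 -0.1572 0.1 -5.7 40
```

```text
at [ 0.5595 -0.1573  0.1293] [ 1.799e+02  1.000e-01 -5.500e+00] w 0.0554 t 6.05 q6 1.33
{'x': 0.0015, 'y': -0.0003, 'z': 0.0293, 'ax': 0.1, 'ay': 0.1, 'az': 0.2}
```

Request:
step_arm --steps '[{"x": 0.001,"y": 0,"z": 0.008,"ax": 0,"ay": 0,"az": 0,"claw": 0.05},{"x": 0,"y": 0,"z": 0.008,"ax": 0,"ay": 0,"az": 0,"claw": 0.05},{"x": 0,"y": 0,"z": 0.004,"ax": 0,"ay": 0,"az": 0,"claw": 0.05}]'

```text
time_s: 6.3
ee_pos: [0.5596, -0.1571, 0.1048]
eef_rot: [3.141, 0.006, -0.096]
force: [0.1, -0.6, -1.1]
grip_width: 0.0555
```

```bash
python3 plan.py 0.561 -0.1572 0.1 -5.7 40
```

```text
at [ 0.5596 -0.1571  0.1048] [180.    0.3  -5.5] w 0.0555 t 6.3 q6 1.33
{'x': 0.0014, 'y': -0.0, 'z': 0.0048, 'ax': 0.0, 'ay': 0.3, 'az': 0.2}
```

Request:
step_arm --steps '[{"x": 0.001,"y": 0,"z": 0.002,"ax": 0,"ay": 0.3,"az": 0,"claw": 0.05},{"x": 0,"y": 0,"z": 0.002,"ax": 0,"ay": 0.1,"az": 0,"claw": 0.05},{"x": 0,"y": 0,"z": 0.001,"ax": 0,"ay": 0,"az": 0,"claw": 0.05}]'

```text
time_s: 6.55
ee_pos: [0.5606, -0.157, 0.0984]
eef_rot: [-3.141, -0.001, -0.096]
force: [-0.9, 2.3, 7.4]
grip_width: 0.0554
```

Request:
step_arm --steps '[{"x": 0,"y": 0,"z": 0.001,"ax": 0,"ay": 0,"az": 0,"claw": 0.05}]'

```text
time_s: 6.63
ee_pos: [0.5612, -0.1569, 0.0983]
eef_rot: [-3.141, -0.003, -0.095]
force: [-1.5, 2.7, 9.0]
grip_width: 0.055
```

There is contact at the expected height (force +9 N at z 0.098). I release gently.

Request:
step_arm --steps '[{"x": 0,"y": 0,"z": -0.001,"ax": 0,"ay": 0,"az": 0,"claw": 0.06},{"x": 0,"y": 0,"z": 0,"ax": 0,"ay": 0,"az": 0,"claw": 0.066},{"x": 0,"y": 0,"z": 0,"ax": 0,"ay": 0,"az": 0,"claw": 0.07},{"x": 0,"y": 0,"z": 0,"ax": 0,"ay": 0,"az": 0,"claw": 0.076},{"x": 0,"y": 0,"z": 0,"ax": 0,"ay": 0,"az": 0,"claw": 0.076}]'

```text
time_s: 7.05
ee_pos: [0.5619, -0.1572, 0.1009]
eef_rot: [3.141, -0.006, -0.095]
force: [-0.3, -0.1, 0.7]
grip_width: 0.0756
```

Run:
```python
from h import *
snap('wrist','w7')
rim('wrist','w7',(215,190,335,330),.0,(20,120,40),(35,255,255))
print(ctrl.get_obs()['ee_pos'])
```

```text
w7 ztop 0.1142 c,r [ 0.5613 -0.1545  0.0263] 1752 resid 0.0007
[ 0.56194563 -0.15719476  0.100932  ]
```

View pics/w7.png

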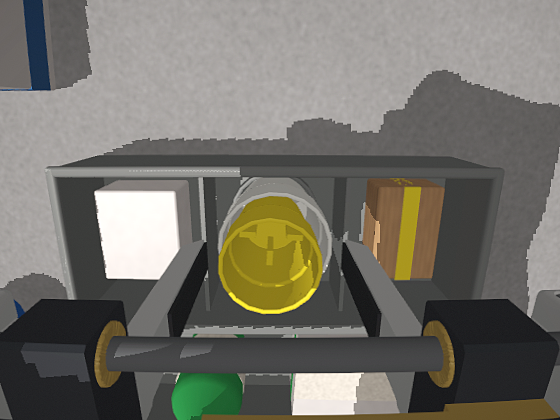

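The medium is seated: its rim top is at z 0.114, as expected. Next I retreat and fetch the small one.

Request:
step_arm --steps '[{"x": 0,"y": 0,"z": -0.012,"ax": 0,"ay": 0,"az": 0,"claw": 0.078},{"x": 0,"y": 0,"z": -0.03,"ax": 0,"ay": 0,"az": 0,"claw": 0.08},{"x": 0,"y": 0,"z": -0.035,"ax": 0,"ay": 0,"az": 0,"claw": 0.08},{"x": 0,"y": 0,"z": -0.035,"ax": 0,"ay": 0,"az": -4,"claw": 0.08},{"x": 0,"y": -0.01,"z": -0.02,"ax": 0,"ay": 0,"az": -6,"claw": 0.08}]'

```text
time_s: 7.52
ee_pos: [0.559, -0.1473, 0.2358]
eef_rot: [-3.139, 0.004, 0.079]
force: [0.4, 0.4, 0.2]
grip_width: 0.08
```

```bash
python3 - <<'E'
from h import *
snap('wrist','w8')
rim('wrist','w8',(195,150,355,330),.0,(20,120,40),(35,255,255))
E
python3 plan.py 0.421 0.206 0.16 118 40
```

```text
w8 ztop 0.1142 c,r [ 0.5611 -0.1545  0.0263] 555 resid 0.0007
at [ 0.5601 -0.1455  0.2393] [-179.9   -0.     5.2] w 0.0799 t 7.5667 q6 1.16
{'x': -0.0063, 'y': -0.0213, 'z': 0.0047, 'ax': 0.0, 'ay': -0.0, 'az': -6.6}
{'x': -0.0038, 'y': -0.0219, 'z': 0.0047, 'ax': 0.0, 'ay': -0.0, 'az': -6.6}
{'x': -0.0013, 'y': -0.0222, 'z': 0.0047, 'ax': 0.0, 'ay': -0.0, 'az': -6.6}
{'x': 0.0013, 'y': -0.0222, 'z': 0.0047, 'ax': 0.0, 'ay': -0.0, 'az': -6.6}
{'x': 0.0039, 'y': -0.0219, 'z': 0.0047, 'ax': 0.0, 'ay': -0.0, 'az': -6.6}
{'x': 0.0063, 'y': -0.0213, 'z': 0.0047, 'ax': 0.0, 'ay': -0.0, 'az': -6.7}
{'x': 0.0088, 'y': -0.0204, 'z': 0.0047, 'ax': 0.0, 'ay': -0.0, 'az': -6.6}
{'x': 0.0111, 'y': -0.0193, 'z': 0.0047, 'ax': 0.0, 'ay': -0.0, 'az': -6.7}
{'x': 0.0132, 'y': -0.0179, 'z': 0.0047, 'ax': 0.0, 'ay': -0.0, 'az': -6.6}
{'x': 0.0152, 'y': -0.0162, 'z': 0.0047, 'ax': 0.0, 'ay': -0.0, 'az': -6.7}
{'x': 0.017, 'y': -0.0143, 'z': 0.0047, 'ax': 0.0, 'ay': -0.0, 'az': -6.6}
{'x': 0.0185, 'y': -0.0123, 'z': 0.0046, 'ax': 0.0, 'ay': -0.0, 'az': -6.7}
{'x': 0.0199, 'y': -0.01, 'z': 0.0047, 'ax': 0.0, 'ay': -0.0, 'az': -6.6}
{'x': 0.0209, 'y': -0.0077, 'z': 0.0046, 'ax': 0.0, 'ay': -0.0, 'az': -6.7}
{'x': 0.0216, 'y': -0.0052, 'z': 0.0047, 'ax': 0.0, 'ay': -0.0, 'az': -6.6}
{'x': 0.0221, 'y': -0.0027, 'z': 0.0046, 'ax': 0.0, 'ay': -0.0, 'az': -6.7}
{'x': 0.0222, 'y': -0.0001, 'z': 0.0047, 'ax': 0.1, 'ay': -0.0, 'az': -6.6}
```

Request:
step_arm --steps '[{"x": -0.006,"y": -0.021,"z": 0,"ax": 0,"ay": 0,"az": -6.6,"claw": 0.08},{"x": -0.004,"y": -0.022,"z": 0,"ax": 0,"ay": 0,"az": -6.6,"claw": 0.08},{"x": -0.0015,"y": -0.022,"z": 0,"ax": 0,"ay": 0,"az": -6.6,"claw": 0.08},{"x": 0.0015,"y": -0.022,"z": 0,"ax": 0,"ay": 0,"az": -6.6,"claw": 0.08},{"x": 0.004,"y": -0.022,"z": 0,"ax": 0,"ay": 0,"az": -6.6,"claw": 0.08}]'

```text
time_s: 7.98
ee_pos: [0.5186, -0.0417, 0.2453]
eef_rot: [3.136, -0.006, 0.68]
force: [0.4, 0.1, 0.9]
grip_width: 0.08
```

Request:
step_arm --steps '[{"x": 0.0065,"y": -0.021,"z": 0.003,"ax": 0,"ay": 0,"az": -6.6,"claw": 0.08},{"x": 0.009,"y": -0.02,"z": 0.003,"ax": 0,"ay": 0,"az": -6.6,"claw": 0.08},{"x": 0.011,"y": -0.019,"z": 0.003,"ax": 0,"ay": 0,"az": -6.6,"claw": 0.08},{"x": 0.013,"y": -0.018,"z": 0.003,"ax": 0,"ay": 0,"az": -6.6,"claw": 0.08},{"x": 0.015,"y": -0.016,"z": 0.003,"ax": 0,"ay": 0,"az": -6.6,"claw": 0.08}]'

```text
time_s: 8.4
ee_pos: [0.4735, 0.0646, 0.2333]
eef_rot: [3.129, -0.002, 1.284]
force: [-0.1, -0.6, -0.0]
grip_width: 0.08
```

```bash
python3 plan.py 0.421 0.206 0.15 118 30
```

```text
at [0.4735 0.0646 0.2333] [ 1.793e+02 -1.000e-01  7.360e+01] w 0.08 t 8.4 q6 0.35
{'x': 0.0172, 'y': -0.0131, 'z': 0.0118, 'ax': 0.1, 'ay': 0.0, 'az': -6.3}
{'x': 0.0186, 'y': -0.0111, 'z': 0.0118, 'ax': 0.1, 'ay': 0.0, 'az': -6.4}
{'x': 0.0197, 'y': -0.0089, 'z': 0.0118, 'ax': 0.1, 'ay': 0.0, 'az': -6.3}
{'x': 0.0205, 'y': -0.0067, 'z': 0.0118, 'ax': 0.1, 'ay': 0.0, 'az': -6.4}
{'x': 0.0211, 'y': -0.0043, 'z': 0.0119, 'ax': 0.1, 'ay': 0.1, 'az': -6.3}
{'x': 0.0215, 'y': -0.0019, 'z': 0.0119, 'ax': 0.1, 'ay': 0.0, 'az': -6.4}
{'x': 0.0215, 'y': 0.0005, 'z': 0.0119, 'ax': 0.1, 'ay': 0.1, 'az': -6.3}
```

Request:
step_arm --steps '[{"x": 0.017,"y": -0.013,"z": 0.008,"ax": 0,"ay": 0,"az": -6.4,"claw": 0.08},{"x": 0.0185,"y": -0.011,"z": 0.008,"ax": 0,"ay": 0,"az": -6.4,"claw": 0.08},{"x": 0.0195,"y": -0.009,"z": 0.01,"ax": 0,"ay": 0,"az": -6.4,"claw": 0.08},{"x": 0.0205,"y": -0.0065,"z": 0.01,"ax": 0,"ay": 0,"az": -6.4,"claw": 0.08},{"x": 0.021,"y": -0.0045,"z": 0.01,"ax": 0,"ay": 0,"az": -6.4,"claw": 0.08}]'

```text
time_s: 8.82
ee_pos: [0.4325, 0.1694, 0.1898]
eef_rot: [3.123, 0.006, 1.869]
force: [0.6, 0.8, -0.5]
grip_width: 0.0802
```

Request:
step_arm --steps '[{"x": 0.016,"y": -0.002,"z": 0.01,"ax": 0.3,"ay": 0,"az": -5,"claw": 0.08},{"x": 0.01,"y": 0,"z": 0.008,"ax": 0.3,"ay": 0,"az": -3,"claw": 0.08},{"x": 0,"y": 0,"z": 0,"ax": 0,"ay": 0,"az": 0,"claw": 0.08}]'

```text
time_s: 9.07
ee_pos: [0.4197, 0.1971, 0.1711]
eef_rot: [3.135, 0.007, 2.026]
force: [-0.2, -0.1, 0.5]
grip_width: 0.0799
```

```bash
python3 plan.py 0.421 0.206 0.11 118 15
python3 - <<'E'
from h import *
snap('wrist','w9')
E
python3 plan.py 0.421 0.206 0.11 118 15
```

```text
at [0.4197 0.1971 0.1711] [179.6   0.4 116.1] w 0.0799 t 9.0667 q6 -0.09
{'x': 0.0016, 'y': 0.0009, 'z': 0.0122, 'ax': 0.1, 'ay': 0.1, 'az': -0.4}
{'x': 0.0015, 'y': 0.001, 'z': 0.0122, 'ax': 0.1, 'ay': 0.1, 'az': -0.4}
{'x': 0.0015, 'y': 0.001, 'z': 0.0122, 'ax': 0.1, 'ay': 0.1, 'az': -0.4}
{'x': 0.0015, 'y': 0.001, 'z': 0.0123, 'ax': 0.0, 'ay': 0.1, 'az': -0.4}
{'x': 0.0015, 'y': 0.0011, 'z': 0.0122, 'ax': 0.1, 'ay': 0.0, 'az': -0.3}
at [0.4203 0.1965 0.172 ] [179.6   0.4 115.9] w 0.0801 t 9.1167 q6 -0.09
{'x': 0.0017, 'y': 0.0009, 'z': 0.0124, 'ax': 0.1, 'ay': 0.1, 'az': -0.4}
{'x': 0.0017, 'y': 0.0009, 'z': 0.0124, 'ax': 0.1, 'ay': 0.1, 'az': -0.4}
{'x': 0.0017, 'y': 0.0009, 'z': 0.0124, 'ax': 0.1, 'ay': 0.1, 'az': -0.4}
{'x': 0.0017, 'y': 0.001, 'z': 0.0124, 'ax': 0.1, 'ay': 0.1, 'az': -0.5}
{'x': 0.0016, 'y': 0.001, 'z': 0.0123, 'ax': 0.0, 'ay': 0.0, 'az': -0.4}
```

View pics/w9.png

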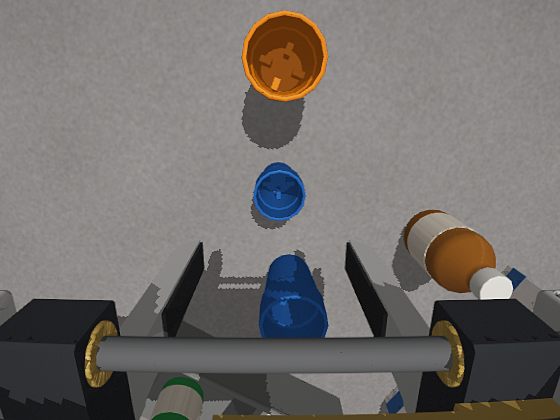

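Run:
```python
from h import *
rim('wrist','w9',(240,150,320,235),.0,(100,100,40),(125,255,255))
```

```text
w9 ztop 0.0724 c,r [0.4203 0.2078 0.0204] 500 resid 0.0007
```

Request:
step_arm --steps '[{"x": 0.003,"y": 0.001,"z": 0.015,"ax": 0.2,"ay": 0.2,"az": -0.5,"claw": 0.08},{"x": 0.002,"y": 0.001,"z": 0.015,"ax": 0.1,"ay": 0.1,"az": -0.5,"claw": 0.08},{"x": 0.002,"y": 0.001,"z": 0.015,"ax": 0,"ay": 0,"az": -0.5,"claw": 0.08},{"x": 0.002,"y": 0.001,"z": 0.01,"ax": 0,"ay": 0,"az": 0,"claw": 0.08}]'

```text
time_s: 9.45
ee_pos: [0.4237, 0.2052, 0.1209]
eef_rot: [3.13, 0.003, 2.038]
force: [0.3, -0.5, -0.5]
grip_width: 0.0803
```

```bash
python3 - <<'E'
from h import *
snap('wrist','w10')
rim('wrist','w10',(220,150,330,285),.0,(100,100,40),(125,255,255))
E
python3 plan.py 0.421 0.206 0.055 118 15
```

```text
w10 ztop 0.0723 c,r [0.4202 0.2078 0.0204] 737 resid 0.0007
at [0.4232 0.2052 0.1196] [179.4   0.2 116.7] w 0.0798 t 9.5 q6 -0.09
{'x': 0.0004, 'y': -0.0005, 'z': 0.0129, 'ax': 0.1, 'ay': 0.0, 'az': -0.3}
{'x': 0.0004, 'y': -0.0004, 'z': 0.0129, 'ax': 0.1, 'ay': 0.0, 'az': -0.2}
{'x': 0.0004, 'y': -0.0004, 'z': 0.0129, 'ax': 0.1, 'ay': 0.1, 'az': -0.3}
{'x': 0.0003, 'y': -0.0004, 'z': 0.0129, 'ax': 0.1, 'ay': 0.0, 'az': -0.2}
{'x': 0.0004, 'y': -0.0003, 'z': 0.0129, 'ax': 0.1, 'ay': 0.1, 'az': -0.3}
```

Request:
step_arm --steps '[{"x": 0.001,"y": -0.0005,"z": 0.015,"ax": 0.3,"ay": 0,"az": 0,"claw": 0.08},{"x": 0.001,"y": -0.0005,"z": 0.015,"ax": 0.1,"ay": 0,"az": 0,"claw": 0.08},{"x": 0.001,"y": 0,"z": 0.015,"ax": 0,"ay": 0,"az": 0,"claw": 0.08},{"x": 0,"y": 0,"z": 0.013,"ax": 0,"ay": 0,"az": 0,"claw": 0.08}]'

```text
time_s: 9.83
ee_pos: [0.4249, 0.2067, 0.0647]
eef_rot: [3.132, 0.004, 2.028]
force: [-0.4, -0.4, 0.2]
grip_width: 0.0802
```

```bash
python3 plan.py 0.4205 0.207 0.055 118 15
```

```text
at [0.4249 0.2067 0.0647] [179.4   0.2 116.2] w 0.0802 t 9.8333 q6 -0.08
{'x': 0.0023, 'y': -0.0039, 'z': 0.0096, 'ax': 0.6, 'ay': 0.2, 'az': -1.8}
```

Request:
step_arm --steps '[{"x": 0.001,"y": -0.003,"z": 0.006,"ax": 0.4,"ay": 0.1,"az": 0,"claw": 0.08},{"x": 0.001,"y": -0.002,"z": 0.003,"ax": 0.1,"ay": 0,"az": 0,"claw": 0.08},{"x": 0,"y": 0,"z": 0.001,"ax": 0,"ay": 0,"az": 0,"claw": 0.07}]'

```text
time_s: 10.08
ee_pos: [0.4198, 0.2052, 0.0544]
eef_rot: [-3.141, 0.002, 2.023]
force: [0.1, 0.9, 0.6]
grip_width: 0.0763
```

```bash
python3 plan.py 0.4205 0.207 0.055 118 15
```

```text
at [0.4198 0.2052 0.0544] [-1.800e+02  1.000e-01  1.159e+02] w 0.0763 t 10.0833 q6 -0.07
{'x': 0.0013, 'y': 0.0014, 'z': -0.0006, 'ax': -0.0, 'ay': 0.1, 'az': -2.1}
```

Request:
step_arm --steps '[{"x": 0.001,"y": 0.001,"z": 0,"ax": 0,"ay": 0,"az": 0,"claw": 0.055},{"x": 0,"y": 0,"z": 0,"ax": 0,"ay": 0,"az": 0,"claw": 0.038},{"x": 0,"y": 0,"z": 0,"ax": 0,"ay": 0,"az": 0,"claw": 0.038},{"x": 0,"y": 0,"z": 0,"ax": 0,"ay": 0,"az": 0,"claw": 0.038},{"x": 0,"y": 0,"z": 0,"ax": 0,"ay": 0,"az": 0,"claw": 0.038}]' --grip_force 8

```text
time_s: 10.5
ee_pos: [0.4218, 0.207, 0.0573]
eef_rot: [3.138, 0.003, 2.022]
force: [0.3, -0.1, -0.2]
grip_width: 0.0433
```

Request:
step_arm --steps '[{"x": 0,"y": 0,"z": 0,"ax": 0,"ay": 0,"az": 0,"claw": 0.038},{"x": 0,"y": 0,"z": 0,"ax": 0,"ay": 0,"az": 0,"claw": 0.038},{"x": 0,"y": 0,"z": 0,"ax": 0,"ay": 0,"az": 0,"claw": 0.038}]'

```text
time_s: 10.75
ee_pos: [0.4219, 0.2071, 0.0577]
eef_rot: [3.137, 0.003, 2.022]
force: [-0.8, 0.0, -0.1]
grip_width: 0.0428
```

Request:
step_arm --steps '[{"x": 0,"y": 0,"z": -0.01,"ax": 0,"ay": 0,"az": 0,"claw": 0.038},{"x": 0,"y": 0,"z": -0.025,"ax": 0,"ay": 0,"az": 0,"claw": 0.038},{"x": 0,"y": 0,"z": -0.035,"ax": 0,"ay": 0,"az": 0,"claw": 0.038},{"x": 0,"y": 0,"z": -0.035,"ax": 0,"ay": 0,"az": 0,"claw": 0.038},{"x": 0,"y": 0,"z": -0.035,"ax": 0,"ay": 0,"az": 3,"claw": 0.038}]'

```text
time_s: 11.17
ee_pos: [0.4177, 0.2057, 0.1987]
eef_rot: [-3.132, 0.002, 1.97]
force: [0.7, 0.6, -0.1]
grip_width: 0.0429
```

Request:
step_arm --steps '[{"x": 0,"y": 0,"z": -0.035,"ax": 0,"ay": 0,"az": 6,"claw": 0.038},{"x": 0,"y": 0,"z": -0.025,"ax": 0,"ay": 0,"az": 6,"claw": 0.038}]'

```text
time_s: 11.33
ee_pos: [0.4175, 0.2059, 0.2652]
eef_rot: [-3.136, 0.004, 1.755]
force: [-0.1, 0.9, -0.8]
grip_width: 0.0428
```

```bash
python3 plan.py 0.561 -0.156 0.265 -5.7 38
```

```text
at [0.4175 0.2059 0.2652] [-179.7    0.2  100.5] w 0.0428 t 11.3333 q6 0.2
{'x': -0.0239, 'y': 0.0047, 'z': 0.0001, 'ax': -0.0, 'ay': 0.0, 'az': 6.6}
{'x': -0.0232, 'y': 0.0074, 'z': 0.0001, 'ax': -0.0, 'ay': 0.0, 'az': 6.6}
{'x': -0.0222, 'y': 0.01, 'z': 0.0001, 'ax': 0.0, 'ay': 0.0, 'az': 6.6}
{'x': -0.0209, 'y': 0.0125, 'z': 0.0001, 'ax': 0.0, 'ay': 0.0, 'az': 6.6}
{'x': -0.0193, 'y': 0.0148, 'z': 0.0001, 'ax': 0.0, 'ay': 0.0, 'az': 6.7}
{'x': -0.0174, 'y': 0.017, 'z': 0.0001, 'ax': 0.0, 'ay': 0.0, 'az': 6.6}
{'x': -0.0154, 'y': 0.0188, 'z': 0.0001, 'ax': 0.0, 'ay': 0.0, 'az': 6.7}
{'x': -0.0131, 'y': 0.0205, 'z': 0.0, 'ax': 0.0, 'ay': 0.0, 'az': 6.6}
{'x': -0.0106, 'y': 0.0219, 'z': 0.0001, 'ax': 0.0, 'ay': 0.0, 'az': 6.7}
{'x': -0.008, 'y': 0.023, 'z': 0.0, 'ax': 0.0, 'ay': 0.1, 'az': 6.6}
{'x': -0.0053, 'y': 0.0237, 'z': 0.0, 'ax': 0.0, 'ay': 0.0, 'az': 6.7}
{'x': -0.0025, 'y': 0.0242, 'z': 0.0, 'ax': 0.0, 'ay': 0.1, 'az': 6.6}
{'x': 0.0003, 'y': 0.0243, 'z': 0.0001, 'ax': 0.0, 'ay': 0.0, 'az': 6.7}
{'x': 0.0031, 'y': 0.0241, 'z': 0.0, 'ax': 0.0, 'ay': 0.0, 'az': 6.6}
{'x': 0.0059, 'y': 0.0236, 'z': 0.0001, 'ax': 0.1, 'ay': 0.1, 'az': 6.7}
{'x': 0.0086, 'y': 0.0228, 'z': 0.0, 'ax': 0.1, 'ay': 0.0, 'az': 6.6}
```

Request:
step_arm --steps '[{"x": -0.024,"y": 0.0045,"z": 0,"ax": 0,"ay": 0,"az": 6.6,"claw": 0.038},{"x": -0.023,"y": 0.0075,"z": 0,"ax": 0,"ay": 0,"az": 6.6,"claw": 0.038},{"x": -0.022,"y": 0.01,"z": 0,"ax": 0,"ay": 0,"az": 6.6,"claw": 0.038},{"x": -0.021,"y": 0.0125,"z": 0,"ax": 0,"ay": 0,"az": 6.6,"claw": 0.038},{"x": -0.0195,"y": 0.015,"z": 0,"ax": 0,"ay": 0,"az": 6.6,"claw": 0.038}]'

```text
time_s: 11.75
ee_pos: [0.4622, 0.0917, 0.2779]
eef_rot: [3.133, -0.004, 1.157]
force: [-0.2, -0.1, -0.3]
grip_width: 0.0428
```

Request:
step_arm --steps '[{"x": -0.0175,"y": 0.017,"z": 0,"ax": 0,"ay": 0,"az": 6.6,"claw": 0.038},{"x": -0.0155,"y": 0.019,"z": 0,"ax": 0,"ay": 0,"az": 6.6,"claw": 0.038},{"x": -0.013,"y": 0.0205,"z": 0,"ax": 0,"ay": 0,"az": 6.6,"claw": 0.038},{"x": -0.0105,"y": 0.022,"z": 0,"ax": 0,"ay": 0,"az": 6.6,"claw": 0.038},{"x": -0.008,"y": 0.023,"z": 0,"ax": 0,"ay": 0,"az": 6.6,"claw": 0.038}]'

```text
time_s: 12.17
ee_pos: [0.504, -0.029, 0.2829]
eef_rot: [3.135, -0.011, 0.551]
force: [1.1, -0.3, 0.3]
grip_width: 0.0428
```

```bash
python3 plan.py 0.561 -0.156 0.255 -5.7 25
```

```text
at [ 0.504  -0.029   0.2829] [179.6  -0.6  31.6] w 0.0428 t 12.1667 q6 0.89
{'x': -0.003, 'y': 0.023, 'z': 0.0048, 'ax': 0.0, 'ay': -0.1, 'az': 6.2}
{'x': -0.0005, 'y': 0.0232, 'z': 0.0047, 'ax': 0.0, 'ay': -0.1, 'az': 6.2}
{'x': 0.002, 'y': 0.0231, 'z': 0.0048, 'ax': 0.0, 'ay': -0.1, 'az': 6.2}
{'x': 0.0044, 'y': 0.0227, 'z': 0.0047, 'ax': 0.0, 'ay': -0.1, 'az': 6.2}
{'x': 0.0069, 'y': 0.0221, 'z': 0.0047, 'ax': 0.1, 'ay': -0.2, 'az': 6.2}
{'x': 0.0093, 'y': 0.0213, 'z': 0.0047, 'ax': 0.0, 'ay': -0.1, 'az': 6.3}
```

Request:
step_arm --steps '[{"x": -0.003,"y": 0.023,"z": 0.002,"ax": 0,"ay": -0.1,"az": 6.2,"claw": 0.038},{"x": -0.0005,"y": 0.023,"z": 0.002,"ax": 0,"ay": -0.1,"az": 6.2,"claw": 0.038},{"x": 0.002,"y": 0.023,"z": 0.003,"ax": 0,"ay": -0.1,"az": 6.2,"claw": 0.038},{"x": 0.0045,"y": 0.022,"z": 0.005,"ax": 0,"ay": -0.1,"az": 6.2,"claw": 0.038},{"x": 0.007,"y": 0.018,"z": 0.005,"ax": 0,"ay": -0.1,"az": 5.5,"claw": 0.038}]'

```text
time_s: 12.58
ee_pos: [0.5502, -0.1368, 0.2713]
eef_rot: [3.139, -0.008, -0.008]
force: [0.3, 0.2, -0.2]
grip_width: 0.0432
```

Request:
step_arm --steps '[{"x": 0.006,"y": 0.01,"z": 0.004,"ax": 0,"ay": 0,"az": 3,"claw": 0.038},{"x": 0,"y": 0,"z": 0,"ax": 0,"ay": 0,"az": 0,"claw": 0.038},{"x": 0,"y": 0,"z": 0,"ax": 0,"ay": 0,"az": 0,"claw": 0.038}]'

```text
time_s: 12.83
ee_pos: [0.5561, -0.1503, 0.2675]
eef_rot: [3.139, -0.006, -0.071]
force: [1.7, 0.1, -0.4]
grip_width: 0.0429
```

```bash
python3 plan.py 0.561 -0.156 0.22 -5.7 15;  python3 - <<'E'
from h import *
snap('wrist','w11')
E
```

```text
at [ 0.5561 -0.1503  0.2675] [179.9  -0.4  -4.1] w 0.0429 t 12.8333 q6 1.31
{'x': 0.0013, 'y': 0.0013, 'z': 0.0119, 'ax': 0.0, 'ay': -0.1, 'az': 0.4}
{'x': 0.0013, 'y': 0.0013, 'z': 0.0119, 'ax': 0.0, 'ay': -0.1, 'az': 0.4}
{'x': 0.0013, 'y': 0.0013, 'z': 0.0118, 'ax': 0.1, 'ay': -0.1, 'az': 0.4}
{'x': 0.0013, 'y': 0.0013, 'z': 0.0119, 'ax': 0.0, 'ay': -0.1, 'az': 0.4}
```

View pics/w11.png

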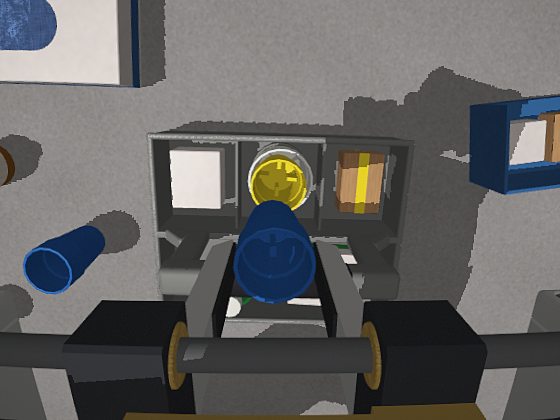

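```bash
python3 - <<'E'
from h import *
print(np.load('pics/w11.npz')['pos'])
rim('wrist','w11',(230,210,325,310),.0,(100,100,30),(125,255,255))
rim('wrist','w11',(240,145,315,215),.0,(20,120,40),(35,255,255))
E
python3 plan.py 0.561 -0.1545 0.215 -5.7 15
```

```text
[ 0.55607489 -0.15027386  0.2674563 ]
w11 ztop 0.2828 c,r [ 0.5568 -0.15    0.0204] 1398 resid 0.0007
w11 ztop 0.1142 c,r [ 0.5611 -0.1546  0.0263] 347 resid 0.0007
at [ 0.556  -0.1501  0.2675] [179.9  -0.4  -4. ] w 0.0432 t 12.8833 q6 1.31
{'x': 0.0012, 'y': 0.001, 'z': 0.0131, 'ax': 0.0, 'ay': -0.1, 'az': 0.4}
{'x': 0.0013, 'y': 0.001, 'z': 0.0131, 'ax': 0.0, 'ay': -0.1, 'az': 0.4}
{'x': 0.0013, 'y': 0.0009, 'z': 0.0132, 'ax': 0.1, 'ay': -0.1, 'az': 0.4}
{'x': 0.0014, 'y': 0.001, 'z': 0.0131, 'ax': 0.0, 'ay': -0.1, 'az': 0.5}
```

Request:
step_arm --steps '[{"x": 0.002,"y": 0.002,"z": 0.014,"ax": 0,"ay": -0.2,"az": 0.5,"claw": 0.038},{"x": 0.001,"y": 0.001,"z": 0.014,"ax": 0,"ay": -0.1,"az": 0.5,"claw": 0.038},{"x": 0.001,"y": 0.001,"z": 0.014,"ax": 0,"ay": 0,"az": 0.5,"claw": 0.038},{"x": 0,"y": 0,"z": 0.012,"ax": 0,"ay": 0,"az": 0,"claw": 0.038},{"x": 0,"y": 0,"z": 0.006,"ax": 0,"ay": 0,"az": 0,"claw": 0.038}]'

```text
time_s: 13.3
ee_pos: [0.5597, -0.1512, 0.2063]
eef_rot: [3.139, -0.005, -0.088]
force: [1.2, 0.7, -1.0]
grip_width: 0.0431
```

```bash
python3 plan.py 0.5605 -0.1548 0.18 -5.7 40
```

```text
at [ 0.5597 -0.1512  0.2063] [179.8  -0.3  -5. ] w 0.0431 t 13.3 q6 1.33
{'x': 0.001, 'y': 0.0035, 'z': 0.0263, 'ax': 0.2, 'ay': -0.3, 'az': 0.7}
```

Request:
step_arm --steps '[{"x": 0,"y": 0.002,"z": 0.008,"ax": 0.1,"ay": -0.2,"az": 0.4,"claw": 0.038},{"x": 0,"y": 0.0015,"z": 0.008,"ax": 0.1,"ay": -0.1,"az": 0.2,"claw": 0.038},{"x": 0,"y": 0.001,"z": 0.007,"ax": 0,"ay": 0,"az": 0,"claw": 0.038}]'

```text
time_s: 13.55
ee_pos: [0.5591, -0.1545, 0.1816]
eef_rot: [-3.141, 0.001, -0.096]
force: [0.1, -0.7, -0.1]
grip_width: 0.0427
```

```bash
python3 plan.py 0.5605 -0.1548 0.16 -5.7 40
```

```text
at [ 0.5591 -0.1545  0.1816] [-180.     0.    -5.5] w 0.0427 t 13.55 q6 1.33
{'x': 0.0014, 'y': 0.0002, 'z': 0.0216, 'ax': -0.0, 'ay': 0.0, 'az': 0.2}
```

Request:
step_arm --steps '[{"x": 0.001,"y": 0,"z": 0.008,"ax": 0,"ay": 0,"az": 0,"claw": 0.038},{"x": 0.0005,"y": 0,"z": 0.008,"ax": 0,"ay": 0,"az": 0,"claw": 0.038},{"x": 0,"y": 0,"z": 0.007,"ax": 0,"ay": 0,"az": 0,"claw": 0.038}]'

```text
time_s: 13.8
ee_pos: [0.5608, -0.1549, 0.1566]
eef_rot: [-3.141, -0.0, -0.096]
force: [-0.0, 0.1, -0.8]
grip_width: 0.0431
```

```bash
python3 plan.py 0.5605 -0.1548 0.13 -5.7 40
```

```text
at [ 0.5608 -0.1549  0.1566] [-180.    -0.    -5.5] w 0.0431 t 13.8 q6 1.33
{'x': -0.0003, 'y': -0.0, 'z': 0.0266, 'ax': -0.0, 'ay': -0.0, 'az': 0.2}
```

Request:
step_arm --steps '[{"x": 0,"y": 0,"z": 0.008,"ax": 0,"ay": 0,"az": 0,"claw": 0.038},{"x": 0,"y": 0,"z": 0.008,"ax": 0,"ay": 0,"az": 0,"claw": 0.038},{"x": 0,"y": 0,"z": 0.007,"ax": 0,"ay": 0,"az": 0,"claw": 0.038}]'

```text
time_s: 14.05
ee_pos: [0.5609, -0.1549, 0.1312]
eef_rot: [-3.141, -0.0, -0.096]
force: [0.4, 0.6, 0.3]
grip_width: 0.0429
```

Request:
step_arm --steps '[{"x": 0,"y": 0,"z": 0.003,"ax": 0,"ay": 0,"az": 0,"claw": 0.038},{"x": 0,"y": 0,"z": 0.002,"ax": 0,"ay": 0,"az": 0,"claw": 0.038}]'

```text
time_s: 14.22
ee_pos: [0.5605, -0.1546, 0.1242]
eef_rot: [-3.141, 0.001, -0.096]
force: [0.2, -0.3, -0.8]
grip_width: 0.0429
```

Request:
step_arm --steps '[{"x": 0,"y": 0,"z": 0.001,"ax": 0,"ay": 0,"az": 0,"claw": 0.038},{"x": 0,"y": 0,"z": 0.001,"ax": 0,"ay": 0,"az": 0,"claw": 0.038}]'

```text
time_s: 14.38
ee_pos: [0.561, -0.1547, 0.1228]
eef_rot: [-3.141, -0.0, -0.096]
force: [-0.5, 3.2, 10.5]
grip_width: 0.0426
```

Contact is at the expected height. I release and retreat.

Request:
step_arm --steps '[{"x": 0,"y": 0,"z": -0.001,"ax": 0,"ay": 0,"az": 0,"claw": 0.047},{"x": 0,"y": 0,"z": 0,"ax": 0,"ay": 0,"az": 0,"claw": 0.053},{"x": 0,"y": 0,"z": 0,"ax": 0,"ay": 0,"az": 0,"claw": 0.06},{"x": 0,"y": 0,"z": 0,"ax": 0,"ay": 0,"az": 0,"claw": 0.066},{"x": 0,"y": 0,"z": 0,"ax": 0,"ay": 0,"az": 0,"claw": 0.066}]'

```text
time_s: 14.8
ee_pos: [0.5616, -0.1549, 0.1252]
eef_rot: [-3.141, -0.003, -0.096]
force: [0.1, -0.2, -0.7]
grip_width: 0.0654
```

Request:
step_arm --steps '[{"x": 0,"y": 0,"z": -0.012,"ax": 0,"ay": 0,"az": 0,"claw": 0.066},{"x": 0,"y": 0,"z": -0.03,"ax": 0,"ay": 0,"az": 0,"claw": 0.066},{"x": 0,"y": 0,"z": -0.035,"ax": 0,"ay": 0,"az": 0,"claw": 0.066},{"x": 0,"y": 0,"z": -0.035,"ax": 0,"ay": 0,"az": 0,"claw": 0.066},{"x": 0,"y": 0,"z": -0.005,"ax": 0,"ay": 0,"az": 0,"claw": 0.066}]'

```text
time_s: 15.22
ee_pos: [0.5598, -0.1545, 0.2475]
eef_rot: [-3.14, 0.003, -0.096]
force: [-0.7, -0.5, 1.5]
grip_width: 0.0663
```

```bash
python3 - <<'E'
from h import *
snap('wrist','w12')
rim('wrist','w12',(200,120,355,310),.0,(100,100,30),(125,255,255))
rim('wrist','w12',(200,120,355,310),.0,(20,120,40),(35,255,255))
E
python3 plan.py 0.4915 -0.150 0.24 84.3 38
```

```text
w12 ztop 0.1382 c,r [ 0.5615 -0.1529  0.0203] 462 resid 0.0007
w12 ztop 0.1147 c,r [ 0.561  -0.1546  0.0264] 322 resid 0.0008
at [ 0.5597 -0.1544  0.2461] [-179.9    0.2   -5.5] w 0.066 t 15.2667 q6 1.33
{'x': -0.0049, 'y': 0.0002, 'z': 0.0005, 'ax': -0.0, 'ay': 0.0, 'az': -6.4}
{'x': -0.0049, 'y': -0.0004, 'z': 0.0004, 'ax': -0.0, 'ay': 0.0, 'az': -6.4}
{'x': -0.0048, 'y': -0.0009, 'z': 0.0005, 'ax': -0.0, 'ay': 0.0, 'az': -6.4}
{'x': -0.0046, 'y': -0.0015, 'z': 0.0004, 'ax': -0.0, 'ay': 0.0, 'az': -6.4}
{'x': -0.0045, 'y': -0.002, 'z': 0.0005, 'ax': -0.0, 'ay': 0.0, 'az': -6.4}
{'x': -0.0042, 'y': -0.0025, 'z': 0.0004, 'ax': -0.0, 'ay': 0.0, 'az': -6.4}
{'x': -0.0039, 'y': -0.0029, 'z': 0.0005, 'ax': -0.0, 'ay': 0.0, 'az': -6.4}
{'x': -0.0036, 'y': -0.0033, 'z': 0.0004, 'ax': -0.0, 'ay': -0.0, 'az': -6.4}
{'x': -0.0032, 'y': -0.0037, 'z': 0.0005, 'ax': -0.0, 'ay': -0.0, 'az': -6.4}
{'x': -0.0027, 'y': -0.004, 'z': 0.0004, 'ax': -0.0, 'ay': -0.0, 'az': -6.4}
{'x': -0.0023, 'y': -0.0043, 'z': 0.0005, 'ax': -0.1, 'ay': -0.0, 'az': -6.4}
{'x': -0.0018, 'y': -0.0045, 'z': 0.0004, 'ax': -0.0, 'ay': -0.0, 'az': -6.5}
{'x': -0.0012, 'y': -0.0047, 'z': 0.0005, 'ax': -0.1, 'ay': -0.0, 'az': -6.4}
{'x': -0.0007, 'y': -0.0049, 'z': 0.0004, 'ax': -0.0, 'ay': -0.0, 'az': -6.5}
```

View pics/w12.png

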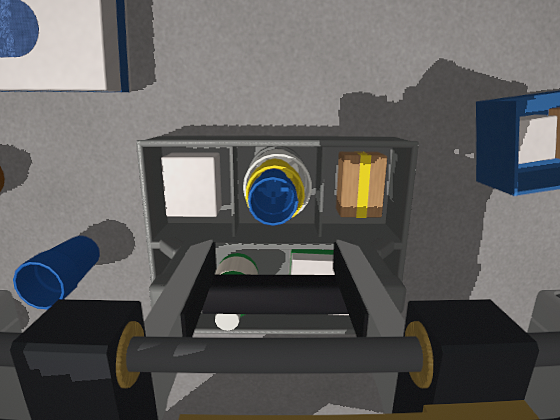

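Both are seated: the small top is at 0.138, the medium at 0.1145, and the centres are within 2 mm. Next, the handle.

Request:
step_arm --steps '[{"x": -0.005,"y": 0,"z": 0,"ax": 0,"ay": 0,"az": -6.4,"claw": 0.07},{"x": -0.005,"y": -0.0005,"z": 0,"ax": 0,"ay": 0,"az": -6.4,"claw": 0.07},{"x": -0.005,"y": -0.001,"z": 0,"ax": 0,"ay": 0,"az": -6.4,"claw": 0.07},{"x": -0.0045,"y": -0.0015,"z": 0,"ax": 0,"ay": 0,"az": -6.4,"claw": 0.07},{"x": -0.0045,"y": -0.002,"z": 0,"ax": 0,"ay": 0,"az": -6.4,"claw": 0.07}]'

```text
time_s: 15.68
ee_pos: [0.5336, -0.1522, 0.2452]
eef_rot: [-3.137, 0.003, 0.483]
force: [-0.5, -0.2, -0.9]
grip_width: 0.0702
```

Request:
step_arm --steps '[{"x": -0.004,"y": -0.0025,"z": 0,"ax": 0,"ay": 0,"az": -6.4,"claw": 0.07},{"x": -0.004,"y": -0.003,"z": 0,"ax": 0,"ay": 0,"az": -6.4,"claw": 0.07},{"x": -0.0035,"y": -0.0035,"z": 0,"ax": 0,"ay": 0,"az": -6.4,"claw": 0.07},{"x": -0.003,"y": -0.004,"z": 0,"ax": 0,"ay": 0,"az": -6.4,"claw": 0.07},{"x": -0.0025,"y": -0.004,"z": 0,"ax": 0,"ay": 0,"az": -6.4,"claw": 0.07}]'

```text
time_s: 16.1
ee_pos: [0.5064, -0.1499, 0.2418]
eef_rot: [-3.13, 0.001, 1.07]
force: [0.9, -0.0, 0.0]
grip_width: 0.0699
```

```bash
python3 plan.py 0.4915 -0.150 0.24 84.3 38
```

```text
at [ 0.5064 -0.1499  0.2418] [-1.794e+02  1.000e-01  6.130e+01] w 0.0699 t 16.1 q6 0.14
{'x': -0.0018, 'y': -0.0032, 'z': 0.0005, 'ax': -0.2, 'ay': -0.0, 'az': -5.7}
{'x': -0.0015, 'y': -0.0034, 'z': 0.0005, 'ax': -0.1, 'ay': -0.0, 'az': -5.8}
{'x': -0.0011, 'y': -0.0036, 'z': 0.0005, 'ax': -0.2, 'ay': -0.0, 'az': -5.7}
{'x': -0.0007, 'y': -0.0036, 'z': 0.0004, 'ax': -0.1, 'ay': -0.1, 'az': -5.8}
```

Request:
step_arm --steps '[{"x": -0.002,"y": -0.003,"z": 0,"ax": -0.2,"ay": 0,"az": -5.8,"claw": 0.07},{"x": -0.0015,"y": -0.0035,"z": 0,"ax": -0.2,"ay": 0,"az": -5.8,"claw": 0.07},{"x": -0.001,"y": -0.0035,"z": 0,"ax": -0.1,"ay": 0,"az": -5.5,"claw": 0.07},{"x": -0.0005,"y": -0.002,"z": 0,"ax": 0,"ay": 0,"az": -3.5,"claw": 0.07},{"x": 0,"y": 0,"z": 0,"ax": 0,"ay": 0,"az": 0,"claw": 0.07}]'

```text
time_s: 16.52
ee_pos: [0.4903, -0.1498, 0.2388]
eef_rot: [-3.134, -0.002, 1.455]
force: [-0.5, -0.6, -0.2]
grip_width: 0.07
```

Request:
step_arm --steps '[{"x": 0,"y": 0,"z": 0,"ax": 0,"ay": 0,"az": 0,"claw": 0.07}]'

```text
time_s: 16.6
ee_pos: [0.4901, -0.1497, 0.2384]
eef_rot: [-3.133, -0.002, 1.453]
force: [0.7, -1.1, 0.6]
grip_width: 0.0699
```

```bash
python3 plan.py 0.4915 -0.150 0.195 84.3 16
python3 - <<'E'
from h import *
snap('wrist','w13')
E
```

```text
at [ 0.4901 -0.1497  0.2384] [-1.795e+02 -1.000e-01  8.330e+01] w 0.0699 t 16.6 q6 -0.25
{'x': -0.0001, 'y': 0.0006, 'z': 0.0145, 'ax': -0.2, 'ay': -0.0, 'az': -0.3}
{'x': -0.0001, 'y': 0.0005, 'z': 0.0144, 'ax': -0.1, 'ay': -0.1, 'az': -0.4}
{'x': 0.0, 'y': 0.0005, 'z': 0.0145, 'ax': -0.2, 'ay': -0.0, 'az': -0.3}
```

View pics/w13.png

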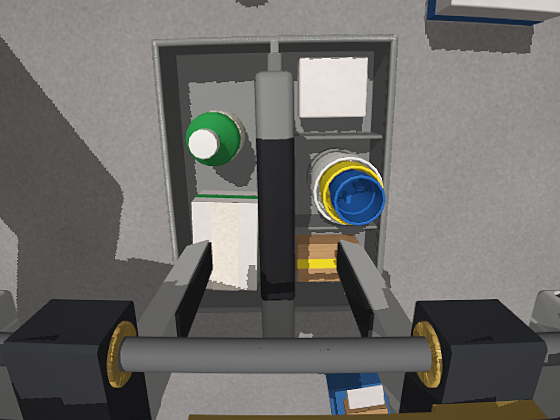

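```bash
python3 - <<'E'
from h import *
im,d,P=pts('wrist','w13')
q=P[60:300,240:310];dk=im[60:300,240:310].max(2)<45
m=(q[...,2]>.177)&(q[...,2]<.195)&(d[60:300,240:310]>0)
r=q[m];print('bar',len(r),r.mean(0),np.percentile(r[:,2],[5,50,95]))
s=q[m&dk];print('sleeve',len(s),s.min(0),s.max(0))
for y0 in(-.2,-.17,-.14,-.11,-.09):
    t=r[abs(r[:,1]-y0)<.004]
    if len(t):print(y0,t[:,0].min().round(4),t[:,0].max().round(4))
E
python3 plan.py 0.4915 -0.150 0.195 84.3 16
```

```text
bar 8452 [ 0.49408471 -0.12119507  0.18441756] [0.18174531 0.18465099 0.18585535]
sleeve 5214 [ 0.47239875 -0.21277834  0.17897124] [ 0.50930842 -0.08858016  0.18736783]
-0.2 0.4732 0.4992
-0.17 0.4762 0.5022
-0.14 0.4789 0.5053
-0.11 0.4819 0.5084
-0.09 0.4837 0.5105
at [ 0.4901 -0.1497  0.2383] [-1.795e+02 -1.000e-01  8.330e+01] w 0.0701 t 16.65 q6 -0.25
{'x': -0.0001, 'y': 0.0006, 'z': 0.0144, 'ax': -0.2, 'ay': -0.0, 'az': -0.3}
{'x': -0.0001, 'y': 0.0005, 'z': 0.0145, 'ax': -0.1, 'ay': -0.1, 'az': -0.4}
{'x': -0.0, 'y': 0.0005, 'z': 0.0144, 'ax': -0.2, 'ay': -0.0, 'az': -0.3}
```

The bar is centred at (0.491,-0.150) with its top at 0.185, matching the top view. I descend.

Request:
step_arm --steps '[{"x": 0,"y": 0.0005,"z": 0.014,"ax": -0.4,"ay": -0.1,"az": -0.4,"claw": 0.07},{"x": 0,"y": 0.0005,"z": 0.014,"ax": -0.2,"ay": 0,"az": -0.4,"claw": 0.07},{"x": 0,"y": 0,"z": 0.014,"ax": -0.1,"ay": 0,"az": -0.2,"claw": 0.07},{"x": 0,"y": 0,"z": 0.01,"ax": 0,"ay": 0,"az": 0,"claw": 0.07}]'

```text
time_s: 16.98
ee_pos: [0.4923, -0.15, 0.1859]
eef_rot: [3.134, 0.0, 1.462]
force: [-0.1, -0.5, 0.3]
grip_width: 0.0702
```

```bash
python3 plan.py 0.491 -0.150 0.153 84.3 16
```

```text
at [ 0.4923 -0.15    0.1859] [179.5   0.   83.8] w 0.0702 t 16.9833 q6 -0.26
{'x': -0.0001, 'y': -0.0005, 'z': 0.011, 'ax': 0.2, 'ay': 0.0, 'az': -0.2}
{'x': -0.0, 'y': -0.0005, 'z': 0.011, 'ax': 0.1, 'ay': 0.0, 'az': -0.2}
{'x': -0.0001, 'y': -0.0005, 'z': 0.0109, 'ax': 0.2, 'ay': 0.0, 'az': -0.1}
```

Request:
step_arm --steps '[{"x": 0,"y": -0.001,"z": 0.01,"ax": 0.3,"ay": 0,"az": -0.2,"claw": 0.07},{"x": 0,"y": 0,"z": 0.01,"ax": 0.1,"ay": 0,"az": -0.2,"claw": 0.07},{"x": 0,"y": 0,"z": 0.008,"ax": 0,"ay": 0,"az": 0,"claw": 0.07},{"x": 0,"y": 0,"z": 0.002,"ax": 0,"ay": 0,"az": 0,"claw": 0.07}]'

```text
time_s: 17.32
ee_pos: [0.491, -0.1496, 0.1518]
eef_rot: [-3.139, -0.0, 1.466]
force: [0.6, -0.3, 0.1]
grip_width: 0.0699
```

```bash
python3 plan.py 0.491 -0.150 0.153 84.3 16
```

```text
at [ 0.491  -0.1496  0.1518] [-179.9   -0.    84. ] w 0.0699 t 17.3167 q6 -0.26
{'x': -0.0004, 'y': 0.0001, 'z': -0.0012, 'ax': -0.1, 'ay': -0.0, 'az': -0.3}
```

Request:
step_arm --steps '[{"x": 0,"y": 0,"z": -0.001,"ax": 0,"ay": 0,"az": 0,"claw": 0.05},{"x": 0,"y": 0,"z": 0,"ax": 0,"ay": 0,"az": 0,"claw": 0.035},{"x": 0,"y": 0,"z": 0,"ax": 0,"ay": 0,"az": 0,"claw": 0.015},{"x": 0,"y": 0,"z": 0,"ax": 0,"ay": 0,"az": 0,"claw": 0.015},{"x": 0,"y": 0,"z": 0,"ax": 0,"ay": 0,"az": 0,"claw": 0.015}]' --grip_force 15

```text
time_s: 17.73
ee_pos: [0.4916, -0.1498, 0.1537]
eef_rot: [-3.14, -0.0, 1.466]
force: [-0.3, 0.3, -0.2]
grip_width: 0.04
```

Request:
step_arm --steps '[{"x": 0,"y": 0,"z": 0,"ax": 0,"ay": 0,"az": 0,"claw": 0.015},{"x": 0,"y": 0,"z": 0,"ax": 0,"ay": 0,"az": 0,"claw": 0.015},{"x": 0,"y": 0,"z": 0,"ax": 0,"ay": 0,"az": 0,"claw": 0.015}]' --grip_force 50

```text
time_s: 17.98
ee_pos: [0.4917, -0.1499, 0.1543]
eef_rot: [-3.141, 0.0, 1.466]
force: [-0.6, -0.4, -3.6]
grip_width: 0.0256
```

```bash
python3 plan.py 0.491 -0.150 0.153 84.3 16; python3 -c "
from h import *
o=ctrl.get_obs();print(o['force'],o['moment'])"
```

```text
at [ 0.4917 -0.1499  0.1543] [-180.    0.   84.] w 0.0256 t 17.9833 q6 -0.26
{'x': -0.0002, 'y': -0.0007, 'z': 0.0013, 'ax': -0.0, 'ay': 0.0, 'az': -0.3}
[-0.60121665 -0.41386862 -3.56295821] [-0.10592158 -0.05635752  0.00527723]
```

Gripped at 25.6 mm. A small lift first, to check it stays level.

Request:
step_arm --steps '[{"x": 0,"y": 0,"z": 0,"ax": 0,"ay": 0,"az": 0,"claw": 0.015},{"x": 0,"y": 0,"z": 0,"ax": 0,"ay": 0,"az": 0,"claw": 0.015},{"x": 0,"y": 0,"z": -0.003,"ax": 0,"ay": 0,"az": 0,"claw": 0.015},{"x": 0,"y": 0,"z": -0.005,"ax": 0,"ay": 0,"az": 0,"claw": 0.015},{"x": 0,"y": 0,"z": -0.005,"ax": 0,"ay": 0,"az": 0,"claw": 0.015}]'

```text
time_s: 18.4
ee_pos: [0.4903, -0.1494, 0.1657]
eef_rot: [-3.136, -0.001, 1.466]
force: [0.4, -0.3, -6.8]
grip_width: 0.0254
```

```bash
python3 plan.py 0.491 -0.150 0.253 84.0 16; python3 -c "
from h import *
o=ctrl.get_obs();print(o['force'],o['moment']);snap('side','s14')"
```

```text
at [ 0.4903 -0.1494  0.1657] [-1.797e+02 -1.000e-01  8.400e+01] w 0.0254 t 18.4 q6 -0.26
{'x': -0.0001, 'y': 0.0, 'z': -0.0145, 'ax': -0.1, 'ay': -0.0, 'az': -0.0}
{'x': -0.0001, 'y': 0.0001, 'z': -0.0146, 'ax': -0.0, 'ay': -0.0, 'az': -0.0}
{'x': -0.0001, 'y': 0.0001, 'z': -0.0145, 'ax': -0.1, 'ay': -0.0, 'az': -0.0}
{'x': -0.0, 'y': 0.0001, 'z': -0.0146, 'ax': -0.0, 'ay': -0.0, 'az': -0.0}
{'x': -0.0001, 'y': 0.0001, 'z': -0.0145, 'ax': -0.1, 'ay': -0.0, 'az': -0.0}
{'x': -0.0, 'y': 0.0001, 'z': -0.0146, 'ax': -0.0, 'ay': -0.1, 'az': -0.0}
[ 0.41618387 -0.28472754 -6.82115619] [-0.11961299  0.03129967  0.00226348]
```

View pics/s14.png

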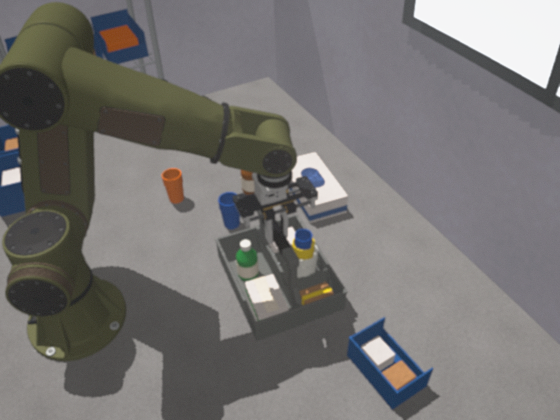

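```bash
cat > tilt.py <<'E'
import sys; from h import *
from scipy.optimize import least_squares
def tilt(n,f):
    im,d,P=pts(n,f); o=np.load(f'pics/{f}.npz')
    yaw=R.from_euler('xyz',o['rot']).as_matrix()[:2,1]; ex=yaw/np.linalg.norm(yaw); ey=np.array([-ex[1],ex[0]])
    h=o['pos'][2]-.1533; q=P.reshape(-1,3); q=q[d.ravel()>0]; w=q[:,:2]-o['pos'][:2]; x=w@ex; y=w@ey
    m=(abs(x)<.118)&(abs(y)<.148)&((abs(x)>.104)|(abs(y)>.134))&(abs(q[:,2]-h-.07)<.014)
    X,Y,Z=x[m],y[m],q[m,2]
    s=least_squares(lambda p:p[0]+p[1]*X+p[2]*Y-Z,[h+.07,0,0],loss='soft_l1',f_scale=.002)
    print(n,m.sum(),'rim z %.4f (level expect %.4f)'%(s.x[0],h+.07),'slope deg x,y',np.degrees(s.x[1:]).round(2))
for a in sys.argv[1:]: tilt({'s':'side','t':'top','w':'wrist'}[a[0]],a)
E
python3 -c "
from h import *
snap('top','t14')"; python3 tilt.py s14 t14 s5
```

```text
side 1324 rim z 0.0804 (level expect 0.0824) slope deg x,y [-0.44 -0.04]
top 595 rim z 0.0820 (level expect 0.0836) slope deg x,y [-0.21  0.12]
side 1 rim z 0.1551 (level expect 0.1537) slope deg x,y [ 0.01 -0.01]
```

It is level to within 0.5° and clear of the bench (force about 7 N). I continue lifting slowly.

Request:
step_arm --steps '[{"x": 0,"y": 0,"z": -0.005,"ax": -0.2,"ay": 0,"az": 0,"claw": 0.015},{"x": 0,"y": 0,"z": -0.007,"ax": -0.1,"ay": 0,"az": 0,"claw": 0.015},{"x": 0,"y": 0,"z": -0.009,"ax": 0,"ay": 0,"az": 0,"claw": 0.015},{"x": 0,"y": 0,"z": -0.01,"ax": 0,"ay": 0,"az": 0,"claw": 0.015},{"x": 0,"y": 0,"z": -0.01,"ax": 0,"ay": 0,"az": 0,"claw": 0.015}]'

```text
time_s: 18.92
ee_pos: [0.4899, -0.1492, 0.2094]
eef_rot: [-3.14, -0.002, 1.466]
force: [-0.3, -0.9, -7.0]
grip_width: 0.0256
```

```bash
python3 plan.py 0.490 -0.150 0.253 84.0 16
```

```text
at [ 0.4899 -0.1492  0.2094] [-1.799e+02 -1.000e-01  8.400e+01] w 0.0256 t 18.9167 q6 -0.26
{'x': -0.0002, 'y': 0.0001, 'z': -0.0145, 'ax': -0.0, 'ay': -0.0, 'az': -0.0}
{'x': -0.0002, 'y': 0.0, 'z': -0.0146, 'ax': -0.0, 'ay': -0.0, 'az': -0.0}
{'x': -0.0003, 'y': 0.0001, 'z': -0.0145, 'ax': -0.1, 'ay': -0.1, 'az': -0.0}
```

Request:
step_arm --steps '[{"x": 0,"y": 0,"z": -0.01,"ax": 0,"ay": 0,"az": 0,"claw": 0.015},{"x": 0,"y": 0,"z": -0.01,"ax": 0,"ay": 0,"az": 0,"claw": 0.015},{"x": 0,"y": 0,"z": -0.01,"ax": 0,"ay": 0,"az": 0,"claw": 0.015},{"x": 0,"y": 0,"z": -0.007,"ax": 0,"ay": 0,"az": 0,"claw": 0.015},{"x": 0,"y": 0,"z": -0.003,"ax": 0,"ay": 0,"az": 0,"claw": 0.015}]'

```text
time_s: 19.33
ee_pos: [0.4905, -0.1495, 0.2571]
eef_rot: [3.138, -0.001, 1.466]
force: [0.3, -0.3, -7.6]
grip_width: 0.0252
```

Request:
step_arm --steps '[{"x": 0,"y": 0,"z": -0.001,"ax": 0,"ay": 0,"az": 0,"claw": 0.015},{"x": 0,"y": 0,"z": 0,"ax": 0,"ay": 0,"az": 0,"claw": 0.015},{"x": 0,"y": 0,"z": 0,"ax": 0,"ay": 0,"az": 0,"claw": 0.015},{"x": 0,"y": 0,"z": 0,"ax": 0,"ay": 0,"az": 0,"claw": 0.015}]'

```text
time_s: 19.67
ee_pos: [0.4904, -0.1495, 0.2583]
eef_rot: [3.138, -0.001, 1.466]
force: [0.6, -0.4, -8.4]
grip_width: 0.0254
```

```bash
python3 -c "
from h import *
for n,f in(('side','s15'),('top','t15'),('wrist','w15')): snap(n,f)
o=ctrl.get_obs();print(o)
rim('side','s15',(270,180,340,280),.0,(100,100,30),(125,255,255))
rim('side','s15',(270,180,340,280),.0,(20,120,40),(35,255,255))
rim('wrist','w15',(300,100,410,240),.0,(100,100,30),(125,255,255))
rim('wrist','w15',(300,100,410,240),.0,(20,120,40),(35,255,255))
im=cv2.imread('pics/s15.png')[150:340,200:370];cv2.imwrite('pics/s15z.png',cv2.resize(im,None,fx=3,fy=3,interpolation=2))
"; python3 tilt.py s15 t15
```

```text
{'time_s': 19.8167, 'qpos': array([-3.68054619e-01,  1.77448462e-01,  1.54894710e+00,  1.30281791e-03,
        1.41236932e+00, -2.62987637e-01]), 'joint_vel': array([-8.94347256e-05, -1.35640312e-03, -3.22660643e-03, -1.30709841e-03,
        3.03540234e-04, -1.50438715e-03]), 'tau': array([ 2.34286417e-03, -5.06096649e+01, -3.93612528e+01,  5.53266623e-02,
        2.59821466e-02, -8.42110603e-05]), 'ee_pos': array([ 0.49044493, -0.14952848,  0.25834931]), 'eef_rot': array([ 3.13852764e+00, -5.07734968e-04,  1.46552640e+00]), 'force': array([ 0.23596422,  0.78415052, -6.72574007]), 'moment': array([-0.02856397,  0.08844124,  0.00351575]), 'grip_width': 0.025460690208918182}
s15 ztop 0.2438 c,r [ 0.5587 -0.1532  0.0203] 50 resid 0.0011
s15 ztop 0.2201 c,r [ 0.5582 -0.1552  0.0263] 53 resid 0.0011
w15 ztop 0.2421 c,r [ 0.5599 -0.152   0.0206] 417 resid 0.0007
w15 ztop 0.2186 c,r [ 0.5595 -0.1533  0.0263] 487 resid 0.0007
side 1406 rim z 0.1725 (level expect 0.1750) slope deg x,y [-0.1   0.02]
top 657 rim z 0.1729 (level expect 0.1749) slope deg x,y [ 0.06 -0.01]
```

View pics/s15z.png

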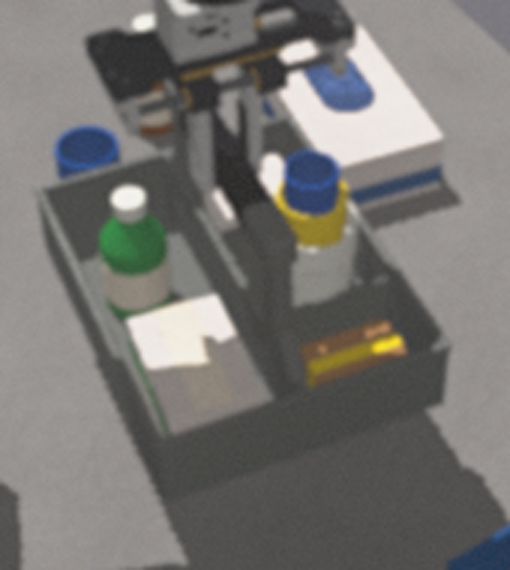

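View pics/w15.png

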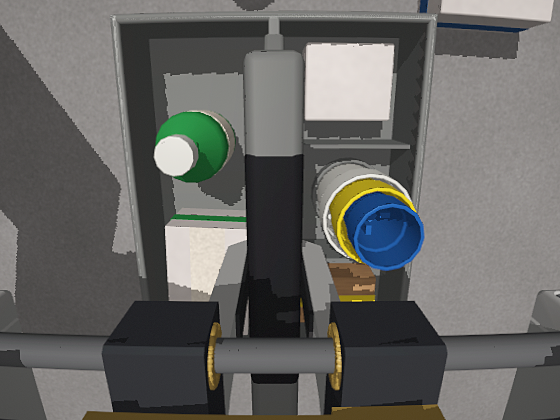

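The carrier is level to within 0.1°, its underside is about 103 mm up, and it is still. The nest is intact and the bottle and carton are upright, so I hand in.

```bash
python3 -c "
from h import *
print(ticket.hand_in())"
```

```text
the job is handed in; nothing more can be done
None
```

I seated the yellow medium beaker in the large one and the small blue one in the medium, with the carrier still standing on the bench. I then gripped the carrier by its handle at 50 N, lifted it straight up and handed the job in at about 20 s, still holding it. The system gave no verdict.

**Last checks before hand-in:**
- **Carrier:** the underside is about 103 mm up. The rim slope was at most 0.1° in both the side and top views, and the joint speeds were near zero.
- **Nest:** the beaker tops stood about 138 mm and 114–115 mm above the carrier's underside, as they should when seated. The medium and small centres were within about 2 mm of each other. The medium and large centres were about 3 mm apart, measured on the bench before the lift.
- **Carton and green bottle:** both were upright in their side of the carrier.
- **Bench items:** no contact force showed on any move near the amber bottle, glove carton or blue bin. I did not re-measure their positions at the end.

**Disagreements:**
- The wrist camera placed the yellow and small beakers 1–2 mm from the top and side views.
- The measured carrier rim sat about 2 mm below the height expected from the tool pose, which is about the stated calibration error.
- The arm coasted up to 7 mm past its target between moves. I corrected that before each insertion.

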